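# Load the blade carriers on the hanging rail and call the line

### The job

Slide the rail's yellow transport lock fully open by its grip, then hang every blade carrier on the rail: lift its hook over the lip and lower it until it seats in a notch, one carrier to a notch. When all hang, slide the lock fully closed over them again, and only then push the red call slide on the green box all the way to its stop at the green mark. Let go of everything and leave the other things on the bench where they are.

Things in the scene. Friction and masses are not known exactly. Their poses are not given: they have to be found in the camera images.
- rail: Aluminium hanging rail on two posts, fixed; place and yaw vary. Origin: on the table below the middle of the lip's FRONT face (towards the robot); +y along the rail, +x to its back, z up. Lip: plate 9 mm thick (x 0 to 9), 380 mm long, z 40 to 138 mm. Five notches in its upper edge, 44 mm wide, centres at y -152, -76, 0, 76, 152 mm, floors at z 130 mm; white marks on the front show them.
- trough (a point): Middle of the trough floor behind the lip, at (30, 0, 98) mm in the rail's frame. The trough is open above, x 9 to 52 mm, its back wall reaches z 138 mm. The teeth between the notches reach z 138 mm.
- lock (a joint): Transport lock: yellow comb sliding along the rail's y, 0 to 0.038 m, stays where left (about 3 N friction). At 0 (closed stop) its five tabs cover the notches: nothing can be hung or lifted out. At 0.038 (open stop, towards rail +y) they lie over the teeth, notches free. Tabs 32 mm wide, x 6 to 52, z 142 to 149 mm in the rail's frame; hook arms of hung carriers (top z 138) pass below them.
- lock_grip (a point): Top centre of the lock's black upright grip at the rail's +y end: 24 mm wide along the rail's y, 34 mm along its x, 44 mm tall, standing on a yellow bar 22 mm wide. Moves with the lock; at lock = 0 it is at (-20, 228, 193.5) mm in the rail's frame.
- call (a joint): Call slide on the green call box: red upright grip sliding along the box's +y, 0 to 0.09 m, stays where left (about 2 N friction). 0.09 is the end stop beside the green mark (line called); it starts near 0, by the white mark.
- call_grip (a point): Top centre of the call slide's red grip: 24 mm wide along the sliding direction, 34 mm across, 44 mm tall; top at z 90.5 mm. Moves with the slide.
- callbox: Green call box, fixed (place and yaw vary), 75 x 170 x 45 mm; origin: centre of its underside, +y the way the call slide is pushed.
- carrier1: Blade carrier (three to five are present, all alike): blue clamp block 50 (x) x 56 (y) x 56 mm, standing on the table; origin: centre of the block's underside, z up. Black upright handle on top, 32 (x) x 24 (y) mm, z 56 to 98 mm. Steel blade 30 mm wide, 4 mm thick, sticks out to -x as far as x -102 mm at z 22 mm. Steel hook at the back (+x), see carrier2. 0.28 to 0.56 kg.
- carrier2: Blade carrier like carrier1, may be absent. Hook of every carrier, in its frame: arm 20 mm wide (y), z 48 to 56 mm, out to x 48 mm; from it a tongue 20 mm wide hangs down to z 16 mm, its front at x 40 mm (15 mm behind the block, for the 9 mm lip), flaring back from z 34 mm down to x 46 mm at the tip.
- carrier3: Blade carrier like carrier1, may be absent. Hung, every carrier has its axes along the rail's, block in front of the lip, arm on a notch floor, tongue in the trough; lowered upright its origin comes to z 82 mm and x -25 to -31 mm in the rail's frame. Let go, it leans forward about 0.12 rad and sinks to z about 78 mm.
- carrier4: Blade carrier like carrier1, may be absent.
- carrier5: Blade carrier like carrier1, may be absent.
- file: Bystander: hand file with wooden handle, about 215 mm long, 20 mm high, lying between the carriers and the rail; origin: on its underside.
- beltroll: Bystander: red roll of abrasive belt, 90 mm across, 50 mm high; origin: on its underside.
- sandblock: Bystander: cork sanding block 100 x 60 x 35 mm; origin: on its underside.
- oil: Bystander: yellow oil bottle, 56 mm across, 140 mm high; origin: on its underside.
- mug: Bystander: white mug, 80 mm across, 90 mm high; origin: on its underside.
- gauge: Bystander: steel gauge bar 120 x 30 x 12 mm; origin: on its underside.
- puck: Bystander: brass disc, 70 mm across, 25 mm high; origin: on its underside.
Mind the look-alikes: they are no part of the job. What is shaped like the carrier2 but brown or orange is not meant.

How it is judged:
On the way, in this order (a step that is already met when the one before it is completed fails the run):
1. the transport lock is fully open (within 3 mm of its stop) (value of joint lock above 0.035 m), for 0.2 s.
2. every carrier present hangs seated in a notch (x of carrier1 in the frame of rail between -0.039 and -0.015 m and z of carrier1 in the frame of rail between 0.071 and 0.089 m and (y of carrier1 in the frame of rail between -0.167 and -0.137 m or y of carrier1 in the frame of rail between -0.091 and -0.061 m or y of carrier1 in the frame of rail between -0.015 and 0.015 m or y of carrier1 in the frame of rail between 0.061 and 0.091 m or y of carrier1 in the frame of rail between 0.137 and 0.167 m) and angle between each of carrier1, carrier2, carrier3, carrier4, carrier5's own z axis and vertical below 0.25 rad and linear speed of each of carrier1, carrier2, carrier3, carrier4, carrier5 below 0.03 m/s and x of carrier2 in the frame of rail between -0.039 and -0.015 m and z of carrier2 in the frame of rail between 0.071 and 0.089 m and (y of carrier2 in the frame of rail between -0.167 and -0.137 m or y of carrier2 in the frame of rail between -0.091 and -0.061 m or y of carrier2 in the frame of rail between -0.015 and 0.015 m or y of carrier2 in the frame of rail between 0.061 and 0.091 m or y of carrier2 in the frame of rail between 0.137 and 0.167 m) and x of carrier3 in the frame of rail between -0.039 and -0.015 m and z of carrier3 in the frame of rail between 0.071 and 0.089 m and (y of carrier3 in the frame of rail between -0.167 and -0.137 m or y of carrier3 in the frame of rail between -0.091 and -0.061 m or y of carrier3 in the frame of rail between -0.015 and 0.015 m or y of carrier3 in the frame of rail between 0.061 and 0.091 m or y of carrier3 in the frame of rail between 0.137 and 0.167 m) and x of carrier4 in the frame of rail between -0.039 and -0.015 m and z of carrier4 in the frame of rail between 0.071 and 0.089 m and (y of carrier4 in the frame of rail between -0.167 and -0.137 m or y of carrier4 in the frame of rail between -0.091 and -0.061 m or y of carrier4 in the frame of rail between -0.015 and 0.015 m or y of carrier4 in the frame of rail between 0.061 and 0.091 m or y of carrier4 in the frame of rail between 0.137 and 0.167 m) and x of carrier5 in the frame of rail between -0.039 and -0.015 m and z of carrier5 in the frame of rail between 0.071 and 0.089 m and (y of carrier5 in the frame of rail between -0.167 and -0.137 m or y of carrier5 in the frame of rail between -0.091 and -0.061 m or y of carrier5 in the frame of rail between -0.015 and 0.015 m or y of carrier5 in the frame of rail between 0.061 and 0.091 m or y of carrier5 in the frame of rail between 0.137 and 0.167 m)), for 0.2 s.
3. the lock is fully closed (within 3 mm of its stop) over the hung carriers (all of step 2 and value of joint lock below 0.003 m), for 0.2 s.
4. the call slide is at its far stop (within 4 mm) (value of joint call above 0.086 m), for 0.2 s.
At the end, for the whole second after the job is handed in: Every carrier present hangs at rest in a notch: origin 15 to 39 mm before the lip's face, within 15 mm of the notch's middle, 71 to 89 mm high, upright within 0.25 rad. The lock is within 3 mm of its closed stop, the call slide within 4 mm of its far stop (all of step 3 and value of joint call above 0.086 m); the robot touches nothing.
It fails at once if another thing on the bench is shoved more than 6 cm (distance of any of file, beltroll, sandblock, oil, mug, gauge, puck from where it was at the start of the episode above 0.06 m).
Of carrier1, carrier2, carrier3, carrier4, carrier5 only 3 to 5 are there at a start; the rules pass over those that are not, and their reading is None.
At some moment in a run one of carrier1, carrier2, carrier3, carrier4, carrier5 may be knocked a few centimetres aside while the robot is not near it.
It also fails if it takes over 210 s, if anything falls off the work surface, if the arm or the gripper's body presses on something with over 40 N, if the wrist force passes 120 N, or if a joint passes its speed limit or range.

### The arm

A 7-joint arm with a two-finger parallel gripper is mounted at the origin on the work surface. World frame = base frame: x ahead of the robot, y to its left, z up, the work surface at z = 0. Lengths are in m, angles in rad, forces in N, time in s.
With the tool pointing down it reaches from about 0.425 to 0.825 m from the base axis. Payload 3.6 kg.
Tool frame: the origin (TCP) lies midway between the tips of the shut fingers; the grasp point (between the pads) lies 19 mm behind it; z points along the fingers, y is the direction in which the jaws open and shut (so a half turn about z gives the same grasp; the last joint's range is limited). The gripper opens to 93 mm and grips with 3 to 60 N. Pads are 15 mm wide; open, the fingers measure 128 mm over their backs; the gripper's body (75 mm by 188 mm) begins 65 mm behind the grasp point.
Start: joints at [-1.169, 0.615, -0.013, 1.423, 0.008, 1.103, -0.04], TCP at [0.27, 0.591, 0.219] pointing down, gripper open.
Joint ranges: [-3.12, 3.12], [-0.3, 2.06], [-1.34, 1.32], [0.26, 2.42], [-1.36, 4.5], [0.01, 1.98], [-2.84, 2.84]. Speed limits (rad/s): [2.79, 2.79, 3.14, 3.14, 3.14, 3.14, 3.14].

### API

Orientations are given as [roll, pitch, yaw] about the fixed x, y, z axes, in that order (R = Rz(yaw) Ry(pitch) Rx(roll)).
In Python, from station import arm gives the robot as it stands.
- The arm moves only by the tool drive_tool, never from a script. Its argument "targets" is a list of rows, each a list of 3 entries, a list of its own where there are three numbers: the shift along the tool's x, y, z in m, then the turn about the tool's z in degrees, then the opening, from 0 (shut) to 1 (fully open). In form: [[[x, y, z], twist, fingers], ...]. A call has 1 to 10 rows; each row shifts and turns the pose as measured when the row begins, along the tool's axes as they then stand; what a row does not reach is not made up. A row lasts 1/8 s, in which the tool goes at most 62.5 mm and 10.7 degrees, less where a joint would pass 70% of its speed; a pose out of reach is approached as far as the arm can. A call is refused whole if a number of a shift passes 0.0625 or a number of a turn 10.7, either way. A call with a gripper value outside its range is refused whole. The fingers move at their own pace and stop on an object; "grip_force" is the grip in N (left out, the last holds). Time passes only in rows, so rows that do not move let the fingers close. It gives the time, the measured TCP pose, the force and the opening at its end, in the units of the state.
- arm.read_state(): the state, without advancing time (a new reading comes with each control period).
- arm.read_camera(name): name is "side" or "top"; returns (picture, depth): 480x640x3 uint8, blue, green, red; 480x640 float32, m along the optical axis (not along the pixel's ray), 0 where there is no reading.
- arm.camera_model(name): a dict with "fov_y" (degrees; the focal length in pixels is half the picture's height over the tangent of half this angle, whatever the lens; pixels are square), "cx", "cy" (the principal point, pixels), "R" (3x3) and "t" (3): a world point X has camera coordinates R X + t. Camera axes: x right, y down, z forward; pixel columns grow to the right and rows downward; lengths in m; the calibration is good to about 2 mm. A picture is of the moment at which its call begins. camera_model takes no time and is no camera call.
- arm.hand_in(): hands the job in, once; it reports no verdict.
The state is a dict: "time": time; "joints": joint angles; "joint_velocities": joint speeds; "joint_efforts": joint torques, N m; "eef_pos": TCP position; "eef_rot": TCP orientation; "force": force on the tool from outside, world axes, zero at the start; "moment": the same for the moment, N m; "width": finger opening in m.
Only numpy, scipy, OpenCV 4.12 (cv2) and the standard library are available. Lean on these libraries where they do the work, as an engineer would, in place of code of your own. Each camera call takes 0.05 s, during which the arm holds its last target.

## Working session

There is one attempt and no reset: what is moved stays moved. The work goes in short steps, Python scripts to look and compute and a tool call to move; the robot and the scene stay as the last step left them, time stands still between calls to the robot, and variables do not carry over. Pictures are saved under pics/ and viewed, and the job is handed in when it is done.

Besides the shell and the picture viewer there is one more tool, called in YAML: its name, and indented under it one key for each argument. drive_tool: Moves the arm, as the interface text tells. Its arguments: {"type":"object","properties":{"targets":{"type":"array"},"grip_force":{"type":"number"}},"required":["targets"]}

```bash
ls; mkdir -p pics; python3 - <<'E'
from station import arm
import cv2,numpy as np
s=arm.read_state();print(s)
for n in("top","side"):
    m=arm.camera_model(n);print(n,m)
    p,d=arm.read_camera(n);cv2.imwrite(f"pics/{n}0.png",p);np.save(f"pics/{n}0.npy",d);print(d.min(),d.max(),(d==0).mean())
E
```

```text
pics
{'time': 0.0, 'joints': array([-1.16951387,  0.61591185, -0.01262244,  1.42490352,  0.00812069,
        1.10338435, -0.04040376]), 'joint_velocities': array([ 0.00156645,  0.00083374, -0.00064526,  0.00048772,  0.00044322,
       -0.00019961,  0.00058751]), 'joint_efforts': array([ 5.55270799e-04, -4.58948994e+01,  2.09250483e-01, -1.65738916e+01,
       -6.09919941e-02,  2.02273275e-02,  2.20465295e-04]), 'eef_pos': array([0.2693201 , 0.59070754, 0.21748441]), 'eef_rot': array([-3.13903666e+00,  5.16421860e-05,  2.71388736e+00]), 'force': array([ 0.63338613,  0.62314754, -0.03779001]), 'moment': array([ 0.03787752,  0.01838404, -0.02896713]), 'width': 0.09295692830902891}
top {'fov_y': 54.979699668417624, 'cx': 318.441430548213, 'cy': 241.29649833673625, 'R': array([[ 0.01362355, -0.99985828,  0.00989001],
       [-0.98818689, -0.01497316, -0.15252041],
       [ 0.15264688, -0.00769531, -0.98825084]]), 't': array([-0.01749492,  0.52064058,  1.38199665])}
0.0 2.4542708 0.0039029947916666666
side {'fov_y': 53.023753415810695, 'cx': 321.91726469355854, 'cy': 243.22668784916442, 'R': array([[ 0.66773781, -0.74427633, -0.01337812],
       [-0.46820878, -0.40595264, -0.78484584],
       [ 0.57871129,  0.53033499, -0.61954664]]), 't': array([-0.37361347,  0.36471246,  1.16847625])}
0.0 3.9345493 0.003958333333333334
```

View pics/top0.png

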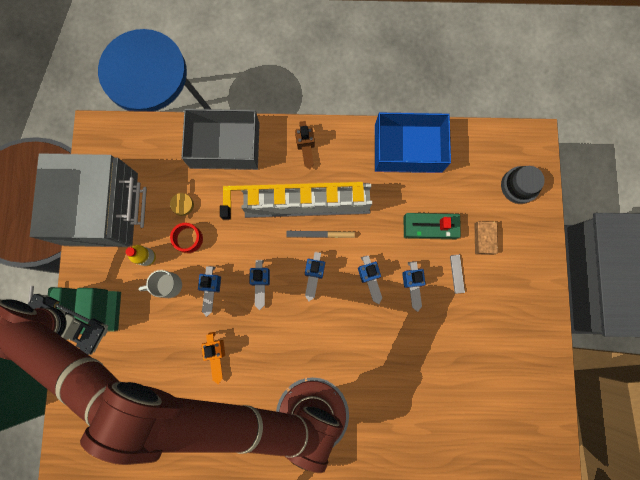

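View pics/side0.png

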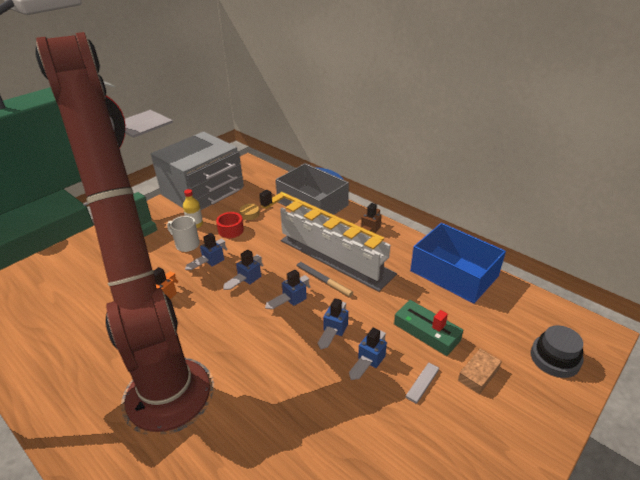

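Five blue carriers stand in the top view at (209,283), (260,272), (315,266), (370,270) and (414,277). The look-alikes are the orange one at (212,350) and the brown one at (305,136). The lock grip is at (225,212) and the red call grip is at (446,224). Next I'll crop and measure.

```bash
cat > h.py <<'E'
import numpy as np,cv2
from station import arm
def model(n):
    m=arm.camera_model(n);f=240/np.tan(np.radians(m['fov_y']/2));return m,f
def cloud(n,d):
    m,f=model(n);v,u=np.mgrid[0:480,0:640]
    c=np.stack([(u-m['cx'])/f*d,(v-m['cy'])/f*d,d],-1)
    P=(c-m['t'])@m['R']; P[d==0]=np.nan; return P
def ray(n,u,v,z):
    m,f=model(n);dr=m['R'].T@np.array([(u-m['cx'])/f,(v-m['cy'])/f,1.]);o=-m['R'].T@m['t']
    return o+dr*(z-o[2])/dr[2]
def proj(n,X):
    m,f=model(n);c=m['R']@np.array(X)+m['t'];return np.array([f*c[0]/c[2]+m['cx'],f*c[1]/c[2]+m['cy']])
def hsv(p): return cv2.cvtColor(p,cv2.COLOR_BGR2HSV)
E
python3 - <<'E'
from h import *
for n in("top","side"):
    p=cv2.imread(f"pics/{n}0.png");d=np.load(f"pics/{n}0.npy");P=cloud(n,d);H=hsv(p)
    # table check
    print(n,'table',[P[r,c].round(4).tolist() for r,c in ((320,300),(300,500),(240,400))])
    for name,lo,hi in(("blue",(105,120,40),(125,255,255)),("yellow",(20,150,120),(33,255,255)),("red",(0,180,90),(4,255,255)),("green",(55,80,40),(85,255,255))):
        m=cv2.inRange(H,lo,hi)
        k,l,st,ce=cv2.connectedComponentsWithStats(m)
        for i in range(1,k):
            if st[i,4]<25: continue
            q=P[l==i];z=np.nanpercentile(q[:,2],95)
            print(n,name,st[i].tolist(),'med',np.nanmedian(q,0).round(3),'z95',z.round(3))
p=cv2.imread("pics/top0.png")
a=cv2.resize(p[170:320,190:390],None,fx=4,fy=4,interpolation=cv2.INTER_CUBIC);cv2.imwrite("pics/c1.png",a)
a=cv2.resize(p[170:320,350:500],None,fx=4,fy=4,interpolation=cv2.INTER_CUBIC);cv2.imwrite("pics/c2.png",a)
E
```

```text
top table [[0.2802, 0.0433, -0.002], [0.3503, -0.5815, -0.0047], [0.5349, -0.2692, 0.0013]]
top blue [98, 29, 88, 82, 5648] med [ 1.242  0.695 -0.261] z95 -0.254
top blue [375, 112, 76, 60, 4354] med [ 0.856 -0.308  0.012] z95 0.098
top blue [305, 259, 20, 19, 166] med [0.433 0.002 0.055] z95 0.079
top blue [358, 262, 23, 20, 188] med [ 0.424 -0.155  0.055] z95 0.068
top blue [250, 268, 19, 17, 175] med [0.41  0.159 0.055] z95 0.061
top blue [403, 269, 22, 18, 207] med [ 0.408 -0.29   0.054] z95 0.076
top blue [198, 274, 23, 17, 190] med [0.387 0.308 0.055] z95 0.063
top yellow [223, 182, 141, 26, 1568] med [0.652 0.052 0.148] z95 0.153
top yellow [170, 194, 22, 20, 209] med [0.634 0.423 0.024] z95 0.03
top yellow [128, 250, 18, 14, 133] med [0.456 0.516 0.097] z95 0.108
top red [440, 217, 11, 13, 129] med [ 0.576 -0.39   0.087] z95 0.093
top red [170, 223, 30, 30, 255] med [0.527 0.4   0.048] z95 0.054
top red [126, 247, 9, 9, 62] med [0.469 0.527 0.139] z95 0.143
top green [404, 213, 56, 26, 1088] med [ 0.572 -0.348  0.043] z95 0.049
top green [48, 288, 18, 17, 174] med [0.345 0.72
[... 585 characters left out ...]
z95 0.058
side blue [359, 341, 27, 26, 349] med [ 0.392 -0.322  0.046] z95 0.058
side yellow [273, 192, 110, 54, 543] med [0.651 0.034 0.149] z95 0.152
side yellow [183, 197, 15, 16, 193] med [0.457 0.513 0.092] z95 0.116
side red [185, 190, 7, 6, 39] med [0.464 0.52  0.138] z95 0.141
side red [216, 212, 27, 26, 568] med [0.525 0.392 0.033] z95 0.051
side red [433, 310, 14, 21, 204] med [ 0.566 -0.399  0.084] z95 0.092
side green [0, 88, 85, 161, 9222] med [0.206 1.122 0.129] z95 0.339
side green [134, 193, 11, 9, 54] med [0.345 0.642 0.129] z95 0.132
side green [396, 301, 63, 53, 917] med [ 0.559 -0.354  0.044] z95 0.048
side green [445, 321, 18, 13, 82] med [ 0.602 -0.427  0.045] z95 0.047
```

View pics/c1.png

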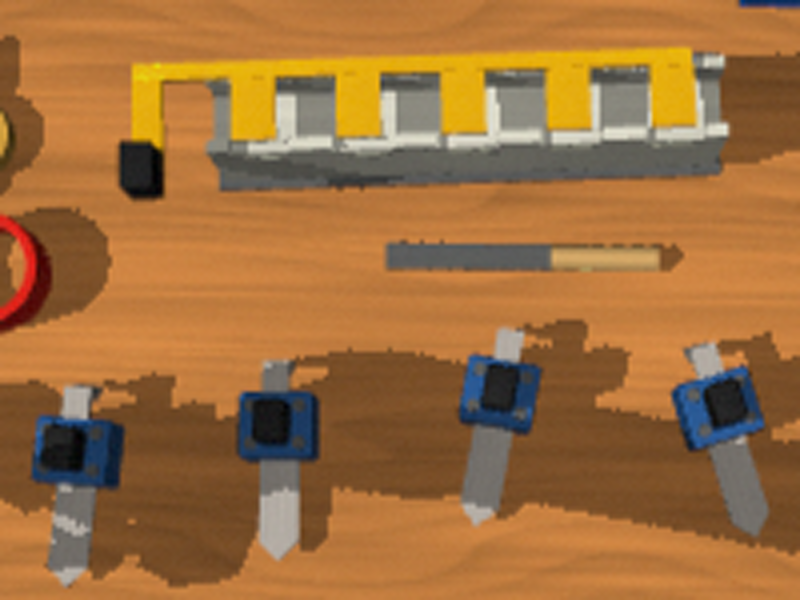

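View pics/c2.png

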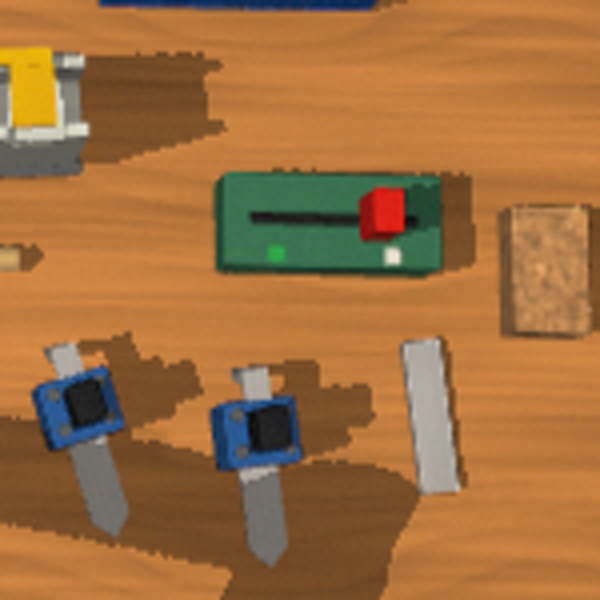

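```bash
cat > rail.py <<'E'
from h import *
def castmask(n,mask,z):
    v,u=np.nonzero(mask); m,f=model(n)
    dr=np.stack([(u-m['cx'])/f,(v-m['cy'])/f,np.ones(len(u))],-1)@m['R'];o=-m['R'].T@m['t']
    return o+dr*((z-o[2])/dr[:,2])[:,None]
def profile(a,bins):
    return np.histogram(a,bins)[0]
E
python3 - <<'E'
from rail import *
n="top";p=cv2.imread("pics/top0.png");d=np.load("pics/top0.npy");P=cloud(n,d);H=hsv(p)
m=cv2.inRange(H,(20,150,120),(33,255,255));m[:, :215]=0;m[:,400:]=0;m[230:]=0
Q=castmask(n,m,.149)
# back edge of yellow bar: per column topmost pixel
cols=range(235,365);pts=[]
for c in cols:
    r=np.nonzero(m[:,c])[0]
    if len(r): pts.append(ray(n,c,r.min()-.5,.149)[:2])
pts=np.array(pts);k=np.polyfit(pts[:,1],pts[:,0],1);res=pts[:,0]-np.polyval(k,pts[:,1]);print('back edge x=',k,res.std())
yaw=-np.arctan(k[0]); print('yaw',yaw)  # rail +y dir = (-sin,cos)
c,s=np.cos(yaw),np.sin(yaw)
R=np.array([[c,s],[-s,c]]) # world->rail
L=Q[:,:2]@R.T
print('x range',np.percentile(L[:,0],[0,1,50,99,100]),'y',np.percentile(L[:,1],[0,1,99,100]))
xb=np.polyval(k,0)*c
# tabs: y profile near front
f=L[(L[:,0]<xb-.025)&(L[:,1]<.24)]
h,e=np.histogram(f[:,1],np.arange(-.22,.25,.004));print([(round(e[i],3),int(h[i])) for i in range(len(h)) if h[i]])
fr=L[(L[:,1]<.2)];h,e=np.histogram(fr[:,0],40);print([(round(e[i],4),int(h[i])) for i in range(len(h))])
# grip black
V=H[:,:,2];g=(V<50)&(P[:,:,2]>.15)&(P[:,:,2]<.22);g[:,:210]=0;g[:,245:]=0;g[230:]=0
print('grip n',g.sum(),np.nanmedian(P[g],0)); G=castmask(n,g,.1935)[:,:2]@R.T;print('grip rail-dir',G.min(0),G.max(0),G.mean(0))
q=P[g];t=q[q[:,2]>.185]; print('top pts',len(t),(t[:,:2]@R.T).min(0),(t[:,:2]@R.T).max(0),t[:,2].mean())
# lip: light points z .12-.142
W=(H[:,:,1]<60)&(V>120)&(P[:,:,2]>.125)&(P[:,:,2]<.145)&(P[:,:,0]>.55)&(P[:,:,0]<.72)
W[:,400:]=0
A=castmask(n,W,.138)[:,:2]@R.T
h,e=np.histogram(A[:,0],20);print('lip x',[(round(e[i],4),int(h[i])) for i in range(20)]);print('lip y',np.percentile(A[:,1],[0,1,99,100]))
E
```

```text
back edge x= [-0.04716899  0.67534619] 0.0014221967608929965
yaw 0.04713405294537512
x range [0.61072652 0.61737033 0.65314571 0.67436121 0.67508876] y [-0.16751137 -0.16508696  0.23754341  0.23763716]
[(np.float64(-0.168), 12), (np.float64(-0.164), 19), (np.float64(-0.16), 13), (np.float64(-0.156), 15), (np.float64(-0.152), 18), (np.float64(-0.148), 10), (np.float64(-0.144), 17), (np.float64(-0.14), 16), (np.float64(-0.092), 15), (np.float64(-0.088), 16), (np.float64(-0.084), 11), (np.float64(-0.08), 21), (np.float64(-0.076), 12), (np.float64(-0.072), 15), (np.float64(-0.068), 18), (np.float64(-0.064), 11), (np.float64(-0.06), 5), (np.float64(-0.016), 13), (np.float64(-0.012), 11), (np.float64(-0.008), 19), (np.float64(-0.004), 14), (np.float64(0.0), 11), (np.float64(0.004), 22), (np.float64(0.008), 11), (np.float64(0.012), 18), (np.float64(0.016), 5), (np.float64(0.06), 11), (np.float64(0.064), 18), (np.float64(0.068), 15), (np.float64(0.072), 11), (np.float64(0.076), 22), (np.float64(0.08), 11), (np.float64(0.084), 15), (np.float64(0.088), 18), (np.float64(0.136), 20), (np.float64
[... 1427 characters left out ...]
21] [0.60388313 0.23735696] [0.58622417 0.22397423]
top pts 102 [0.57273514 0.21517637] [0.60504539 0.23871505] 0.19207005217734915
lip x [(np.float64(0.5965), 1), (np.float64(0.6012), 0), (np.float64(0.6059), 78), (np.float64(0.6107), 199), (np.float64(0.6154), 113), (np.float64(0.6201), 0), (np.float64(0.6249), 0), (np.float64(0.6296), 0), (np.float64(0.6343), 0), (np.float64(0.6391), 0), (np.float64(0.6438), 0), (np.float64(0.6485), 0), (np.float64(0.6532), 0), (np.float64(0.658), 16), (np.float64(0.6627), 17), (np.float64(0.6674), 7), (np.float64(0.6722), 0), (np.float64(0.6769), 0), (np.float64(0.6816), 0), (np.float64(0.6863), 1)]
lip y [-0.18994643 -0.18941487  0.18199084  0.53000784]
```

```bash
cat > car.py <<'E'
from rail import *
YAW=.0471;X0=np.array([.6095,-.0005])
def w2r(q,yaw=YAW,X0=X0):
    c,s=np.cos(yaw),np.sin(yaw);return np.asarray(q)[...,:2]@np.array([[c,s],[-s,c]]).T-X0
def r2w(q,yaw=YAW,X0=X0):
    c,s=np.cos(yaw),np.sin(yaw);return (np.asarray(q)[...,:2]+X0)@np.array([[c,s],[-s,c]])
def carriers(n,p,d,seeds,verbose=1):
    P=cloud(n,d);H=hsv(p);out=[]
    V=H[:,:,2];S=H[:,:,1]
    for sd in seeds:
        near=np.hypot(P[:,:,0]-sd[0],P[:,:,1]-sd[1])<.13
        nn=np.hypot(P[:,:,0]-sd[0],P[:,:,1]-sd[1])<.06
        hm=nn&(V<60)&(P[:,:,2]>.088)&(P[:,:,2]<.11)
        bm=nn&(H[:,:,0]>105)&(H[:,:,0]<125)&(S>110)&(P[:,:,2]>.049)&(P[:,:,2]<.062)
        hx=castmask(n,hm,.098)[:,:2]
        bx=castmask(n,bm,.056)[:,:2]
        allx=np.vstack([bx,castmask(n,nn&(V<60)&(P[:,:,2]>.049),.056)[:,:2]])
        blade=near&(S<70)&(P[:,:,2]>.014)&(P[:,:,2]<.034)
        bl=castmask(n,blade,.024)[:,:2]
        # largest comp
        arm_=near&(S<70)&(P[:,:,2]>.046)&(P[:,:,2]<.064)&~bm
        ar=castmask(n,arm_,.056)[:,:2]
        rect=cv2.minAreaRect(bx.astype(np.float32)) if len(bx)>5 else None
        hrect=cv2.minAreaRect(hx.astype(np.float32)) if len(hx)>5 else None
        o=dict(h=hx.mean(0) if len(hx) else None,nh=len(hx),b=rect,hr=hrect,nb=len(bx),bl=bl,ar=ar)
        if len(bl)>20:
            mb=np.median(bl,0);bl=bl[np.hypot(*(bl-mb).T)<.06];vx=cv2.fitLine(bl.astype(np.float32),cv2.DIST_HUBER,0,.01,.01).ravel()
            dr=vx[:2]*np.sign(vx[0]);o['ybl']=np.arctan2(dr[1],dr[0]);o['cb']=bl.mean(0)
        if len(ar)>5: o['ca']=ar.mean(0)
        out.append(o)
        if verbose:
            f=lambda r:None if r is None else (np.round(r[0],4).tolist(),np.round(r[1],4).tolist(),round(r[2],1))
            print(n,'handle',None if o['h'] is None else o['h'].round(4),o['nh'],f(hrect),'block',f(rect),len(bx),'yawblade',round(o.get('ybl',9),3),'cb',o.get('cb'),len(bl),'arm',o.get('ca'),len(ar))
    return out
E
python3 - <<'E'
from car import *
seeds=[(.387,.308),(.41,.159),(.433,.002),(.424,-.155),(.408,-.29)]
for n in("top","side"):
    p=cv2.imread(f"pics/{n}0.png");d=np.load(f"pics/{n}0.npy")
    o=carriers(n,p,d,seeds)
    for q in o:
        if 'ca' in q and 'cb' in q: v=q['ca']-q['cb'];print('yaw arm-blade',np.arctan2(v[1],v[0]).round(3),'dist',np.hypot(*v).round(3))
    H=hsv(p);m=cv2.inRange(H,(20,150,120),(33,255,255));P=cloud(n,d)
    m=(m>0)&(P[:,:,2]>.138)&(P[:,:,2]<.16)&(P[:,:,0]>.56)&(P[:,:,1]<.27)
    L=w2r(castmask(n,m,.149));print(n,'yellow rail-frame',L.min(0),L.max(0))
    f=L[(L[:,0]<.025)&(L[:,1]<.2)];h,e=np.histogram(f[:,1],np.arange(-.2,.2,.004));print([round(e[i],3) for i in range(len(h)) if h[i]>3])
    g=(H[:,:,2]<60)&(P[:,:,2]>.185)&(P[:,:,2]<.2)&(np.hypot(P[:,:,0]-.578,P[:,:,1]-.255)<.05)
    L=w2r(castmask(n,g,.1935));print('grip',g.sum(),L.min(0),L.max(0),L.mean(0))
    g=(H[:,:,1]>180)&((H[:,:,0]<5)|(H[:,:,0]>175))&(P[:,:,2]>.084)&(P[:,:,2]<.098)&(np.hypot(P[:,:,0]-.57,P[:,:,1]+.39)<.05)
    L=castmask(n,g,.0905);print('call grip',g.sum(),L.mean(0),cv2.minAreaRect(L[:,:2].astype(np.float32)))
    g=(H[:,:,0]>55)&(H[:,:,0]<85)&(H[:,:,1]>80)&(P[:,:,2]>.038)&(P[:,:,2]<.052)&(np.hypot(P[:,:,0]-.57,P[:,:,1]+.36)<.13)
    L=castmask(n,g,.045);print('box',g.sum(),cv2.minAreaRect(L[:,:2].astype(np.float32)))
E
```

```text
top handle [0.3882 0.3205] 94 ([0.3884, 0.3203], [0.0245, 0.0315], 83.5) block ([0.3894, 0.3204], [0.056, 0.0479], 88.3) 145 yawblade -0.059 cb [0.32973085 0.32581474] 219 arm [0.40167363 0.33556975] 128
top handle [0.4099 0.1688] 92 ([0.4097, 0.1684], [0.0295, 0.0234], 1.9) block ([0.41, 0.1691], [0.0482, 0.0519], 0.8) 146 yawblade 0.015 cb [0.35231689 0.16797619] 225 arm [0.43360707 0.16948788] 75
top handle [0.437  0.0008] 88 ([0.4372, 0.0007], [0.0235, 0.0317], 79.7) block ([0.4372, 0.0012], [0.0544, 0.0482], 79.7) 150 yawblade -0.151 cb [0.38041639 0.01069737] 213 arm [ 0.45931426 -0.004278  ] 83
top handle [ 0.4286 -0.1662] 86 ([0.4285, -0.166], [0.0297, 0.0243], 18.4) block ([0.429, -0.1656], [0.0476, 0.055], 17.8) 149 yawblade 0.309 cb [ 0.37290297 -0.18393492] 209 arm [ 0.44800213 -0.1645755 ] 85
top handle [ 0.4118 -0.3021] 86 ([0.4116, -0.3015], [0.0297, 0.0257], 12.0) block ([0.4119, -0.3022], [0.0481, 0.0551], 7.2) 150 yawblade 0.137 cb [ 0.3537146  -0.30996933] 218 arm [ 0.43342439 -0.28012851] 96
yaw arm-blade 0.135 dist 0.073
yaw arm-blade 0.019 dist 0.081
yaw arm-bla
[... 2480 characters left out ...]
e yellow rail-frame [ 0.00951972 -0.16460891] [0.06424962 0.23671696]
[np.float64(-0.16), np.float64(-0.152), np.float64(-0.148), np.float64(-0.144), np.float64(-0.08), np.float64(-0.072), np.float64(-0.008), np.float64(0.0), np.float64(0.008), np.float64(0.068), np.float64(0.08), np.float64(0.144), np.float64(0.148), np.float64(0.16)]
grip 57 [-0.0481212   0.20523466] [-0.00892195  0.23733017] [-0.02727433  0.22099963]
call grip 101 [ 0.57319541 -0.39689376  0.0905    ] ((0.5723727941513062, -0.39746856689453125), (0.02444668859243393, 0.039261218160390854), 89.0342025756836)
box 880 ((0.5715981721878052, -0.3674079179763794), (0.07884831726551056, 0.16535262763500214), 0.09118422120809555)
```

```bash
cat > nav.py <<'E'
from car import *
def st():
    s=arm.read_state();r=s['eef_rot'];return s,np.array(s['eef_pos']),r
def delta(xyz,yaw,show=True):
    s,p,r=st();d=np.array(xyz)-p
    from scipy.spatial.transform import Rotation as Ro
    M=Ro.from_euler('xyz',r).as_matrix();t=M.T@d
    ty=np.degrees((yaw-r[2]+np.pi)%(2*np.pi)-np.pi)
    if show: print('t',round(s['time'],2),'pos',p.round(4),'rpy',np.round(r,3),'F',np.round(s['force'],1),'w',round(s['width'],4),'\n target',np.round(xyz,4),'tool shift mm',(t*1000).round(1),'twist',-ty.__round__(2))
    return t,-ty
E
python3 - <<'E'
from nav import *
g=r2w([-.020,.228]);print(g)
delta([*g,.27],np.pi+YAW)
for y in(.152,.076,0,-.076,-.152): print(r2w([-.028,y]).round(4))
print(arm.read_state()['joints'])
E
```

```text
[0.57813496 0.25500289]
t 0.1 pos [0.2694 0.5908 0.2176] rpy [-3.139  0.     2.714] F [ 0.7 -0.9 -0.1] w 0.0934 
 target [0.5781 0.255  0.27  ] tool shift mm [-420.2 -177.6  -52. ] twist -27.2
[0.5737 0.1787]
[0.5773 0.1028]
[0.5809 0.0269]
[ 0.5845 -0.049 ]
[ 0.588 -0.125]
[-1.16950583  0.61579503 -0.0126157   1.4247067   0.00810545  1.1033804
 -0.04039149]
```

drive_tool:
  targets:
    - [[0,0,-0.03],-9,1]
    - [[0,0,-0.03],-9,1]
    - [[0,0,0],-9,1]
  grip_force: 40

```text
time: 0.48
eef_pos: [0.2686, 0.5897, 0.2767]
eef_rot: [-3.134, -0.003, -3.083]
force: [-0.4, 0.2, 0.2]
width: 0.0931
```

```bash
python3 - <<'E'
from nav import *
delta([.5781,.255,.26],np.pi+YAW)
E
```

```text
t 0.47 pos [0.2686 0.5897 0.2767] rpy [-3.134e+00 -3.000e-03 -3.083e+00] F [-0.4  0.2  0.2] w 0.0931 
 target [0.5781 0.255  0.26  ] tool shift mm [-289.4 -352.2   18.4] twist 0.67
```

drive_tool:
  targets:
    - [[-0.04,-0.05,0],0,1]
    - [[-0.04,-0.05,0],0,1]
    - [[-0.04,-0.05,0],0,1]
    - [[-0.04,-0.05,0],0,1]
    - [[-0.04,-0.05,0],0,1]
    - [[-0.04,-0.05,0],0,1]
    - [[-0.04,-0.05,0],0,1]

```text
time: 1.35
eef_pos: [0.5608, 0.2671, 0.2732]
eef_rot: [-3.134, -0.011, -3.067]
force: [0.6, 0.8, -0.3]
width: 0.0926
```

```bash
python3 - <<'E'
from nav import *
delta([.5781,.255,.22],np.pi+YAW)
E
```

```text
t 1.35 pos [0.5608 0.2671 0.2732] rpy [-3.134 -0.011 -3.067] F [ 0.6  0.8 -0.3] w 0.0926 
 target [0.5781 0.255  0.22  ] tool shift mm [-16.9 -13.   53.1] twist 1.57
```

drive_tool:
  targets:
    - [[-0.017,-0.013,0.02],1.5,1]
    - [[0,0,0.02],0,1]
    - [[0,0,0],0,1]

```text
time: 1.72
eef_pos: [0.5814, 0.2482, 0.2288]
eef_rot: [-3.129, -0.014, -3.106]
force: [-0.3, 0.5, 0.1]
width: 0.0926
```

```bash
python3 - <<'E'
from nav import *
delta([.5781,.255,.163],np.pi+YAW)
for n in("top","side"):
    p,d=arm.read_camera(n);cv2.imwrite(f"pics/{n}1.png",p)
    u,v=proj(n,[.578,.255,.19]).astype(int)
    cv2.imwrite(f"pics/{n}1c.png",cv2.resize(p[max(v-70,0):v+70,max(0,u-70):u+70],None,fx=3,fy=3))
a=np.hstack([cv2.resize(cv2.imread(f"pics/{n}1c.png"),(400,400)) for n in("top","side")]);cv2.imwrite("pics/b1.png",a)
E
```

```text
t 1.73 pos [0.5814 0.2482 0.2288] rpy [-3.129 -0.014 -3.106] F [-0.3  0.5  0.1] w 0.0926 
 target [0.5781 0.255  0.163 ] tool shift mm [ 2.2  7.7 65.8] twist -0.67
```

View pics/b1.png

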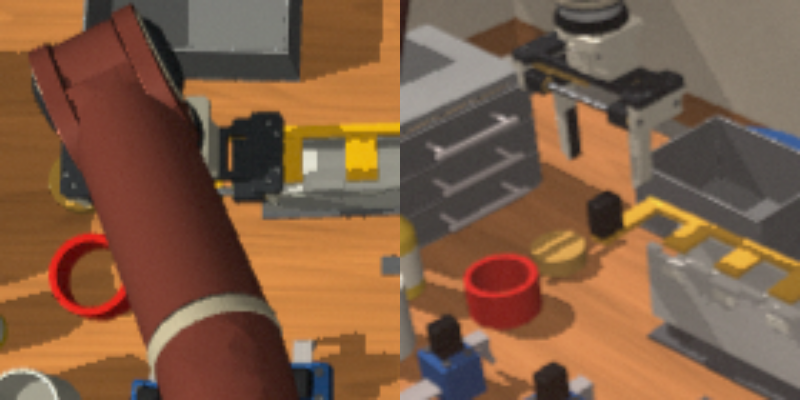

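drive_tool:
  targets:
    - [[0.002,0.008,0.02],-0.6,0.6]
    - [[0,0,0.02],0,0.6]
    - [[0,0,0.018],0,0.6]
    - [[0,0,0.004],0,0.6]

```text
time: 2.33
eef_pos: [0.5792, 0.264, 0.1724]
eef_rot: [-3.138, -0.002, -3.086]
force: [-0.6, 0.7, 0.1]
width: 0.0583
```

```bash
python3 - <<'E'
from nav import *
delta([.5781,.255,.163],np.pi+YAW)
E
```

```text
t 2.33 pos [0.5792 0.264  0.1724] rpy [-3.138e+00 -2.000e-03 -3.086e+00] F [-0.6  0.7  0.1] w 0.0583 
 target [0.5781 0.255  0.163 ] tool shift mm [ 1.6 -8.9  9.4] twist 0.48
```

drive_tool:
  targets:
    - [[0.001,-0.008,0.006],0,0.6]
    - [[0,0,0],0,0.6]
    - [[0,0,0],0,0]

```text
time: 2.7
eef_pos: [0.5795, 0.2568, 0.1686]
eef_rot: [-3.14, 0.002, -3.085]
force: [-0.9, 0.7, 0.7]
width: 0.0498
```

```bash
python3 - <<'E'
from nav import *
delta([.5781,.255,.163],np.pi+YAW)
E
```

```text
t 2.7 pos [0.5795 0.2568 0.1686] rpy [-3.140e+00  2.000e-03 -3.085e+00] F [-0.9  0.7  0.7] w 0.0498 
 target [0.5781 0.255  0.163 ] tool shift mm [ 1.5 -1.7  5.6] twist 0.55
```

Close on the grip, then slide. Tool +y is rail +y.

drive_tool:
  targets:
    - [[0,0,0.003],0,0]
    - [[0,0,0],0,0]
    - [[0,0,0],0,0]
    - [[0,0,0],0,0]

```text
time: 3.2
eef_pos: [0.5801, 0.2559, 0.1662]
eef_rot: [-3.139, 0.003, -3.087]
force: [1.3, 0.1, -0.2]
width: 0.0235
```

drive_tool:
  targets:
    - [[0,0.01,0],0,0]
    - [[0,0.01,0],0,0]
    - [[0,0.01,0],0,0]

```text
time: 3.58
eef_pos: [0.5786, 0.2846, 0.1662]
eef_rot: [-3.136, 0.002, -3.09]
force: [-0.4, -3.3, 0.7]
width: 0.0235
```

```bash
python3 - <<'E'
from nav import *
g=r2w([-.020,.266]);print(g)
delta([*g,.163],np.pi+YAW)
E
```

```text
[0.57634582 0.29296075]
t 3.58 pos [0.5786 0.2846 0.1662] rpy [-3.136e+00  2.000e-03 -3.090e+00] F [-0.4 -3.3  0.7] w 0.0235 
 target [0.5763 0.293  0.163 ] tool shift mm [1.9 8.5 3.2] twist 0.28
```

drive_tool:
  targets:
    - [[0,0.007,0],0,0]
    - [[0,0.004,0],0,0]
    - [[0,0.003,0],0,0]
    - [[0,0.003,0],0,0]

```text
time: 4.08
eef_pos: [0.5783, 0.2901, 0.1661]
eef_rot: [-3.115, -0.003, -3.097]
force: [-2.5, -9.0, 3.0]
width: 0.0243
```

drive_tool:
  targets:
    - [[0,0.006,0],0,0]
    - [[0,0.006,0],0,0]
    - [[0,0.006,0],0,0]

```text
time: 4.45
eef_pos: [0.5784, 0.2897, 0.1657]
eef_rot: [-3.085, -0.011, -3.109]
force: [-2.7, -12.0, 2.4]
width: 0.0247
```

```bash
cat > lockm.py <<'E'
from nav import *
def lock(tag):
    for n in("top","side"):
        p,d=arm.read_camera(n);cv2.imwrite(f"pics/{n}{tag}.png",p);np.save(f"pics/{n}{tag}.npy",d)
        H=hsv(p);P=cloud(n,d);m=cv2.inRange(H,(20,150,100),(33,255,255))
        m=(m>0)&(P[:,:,2]>.138)&(P[:,:,2]<.16)&(P[:,:,0]>.56)&(P[:,:,1]<.31)
        L=w2r(castmask(n,m,.149));f=L[(L[:,0]>.012)&(L[:,0]<.035)&(L[:,1]<.215)]
        y=f[:,1]; 
        ed=np.histogram(y,np.arange(-.2,.22,.002));idx=ed[1][:-1][ed[0]>1]
        runs=np.split(idx,np.nonzero(np.diff(idx)>.006)[0]+1)
        print(n,'tabs',[(round(r[0],3),round(r[-1]+.002,3)) for r in runs])
E
python3 - <<'E'
from lockm import *
delta([.5763,.293,.163],np.pi+YAW)
lock("2")
a=np.hstack([cv2.imread(f"pics/{n}2.png")[120:340,150:450] for n in("top","side")]);cv2.imwrite("pics/b2.png",a)
E
```

```text
t 4.45 pos [0.5784 0.2897 0.1657] rpy [-3.085 -0.011 -3.109] F [ -2.7 -12.    2.4] w 0.0247 
 target [0.5763 0.293  0.163 ] tool shift mm [1.9 3.5 2.6] twist -0.83
top tabs [(np.float64(-0.132), np.float64(-0.1)), (np.float64(-0.054), np.float64(-0.024)), (np.float64(0.022), np.float64(0.052)), (np.float64(0.096), np.float64(0.128)), (np.float64(0.17), np.float64(0.198))]Traceback (most recent call last):
  File "<stdin>", line 3, in <module>
  File "lockm.py", line 11, in lock
    print(n,'tabs',[(round(r[0],3),round(r[-1]+.002,3)) for r in runs])
                           ~^^^
IndexError: index 0 is out of bounds for axis 0 with size 0
```

```bash
python3 - <<'E'
from nav import *
res={}
for tag in("0","2"):
    n="top";p=cv2.imread(f"pics/top{tag}.png");d=np.load(f"pics/top{tag}.npy");H=hsv(p);P=cloud(n,d)
    m=(cv2.inRange(H,(20,150,100),(33,255,255))>0)&(P[:,:,2]>.138)&(P[:,:,2]<.16)&(P[:,:,0]>.56)&(P[:,:,1]<.31)
    L=w2r(castmask(n,m,.149));f=L[(L[:,0]>.012)&(L[:,0]<.035)&(L[:,1]<.21)]
    y=np.sort(f[:,1]);g=np.split(y,np.nonzero(np.diff(y)>.02)[0]+1);res[tag]=[q.mean() for q in g][:4];print(tag,[round(q.mean(),4) for q in g],[len(q) for q in g])
print(np.array(res["2"])-np.array(res["0"]))
a=cv2.imread("pics/top2.png")[120:340,150:450];cv2.imwrite("pics/b2.png",cv2.resize(a,None,fx=2,fy=2))
E
```

```text
0 [np.float64(-0.1512), np.float64(-0.0758), np.float64(0.0022), np.float64(0.0768), np.float64(0.1517)] [88, 87, 83, 81, 87]
2 [np.float64(-0.1163), np.float64(-0.0394), np.float64(0.0369), np.float64(0.1116), np.float64(0.1855)] [77, 82, 87, 88, 75]
[0.03486658 0.03637241 0.03470769 0.03482579]
```

View pics/b2.png

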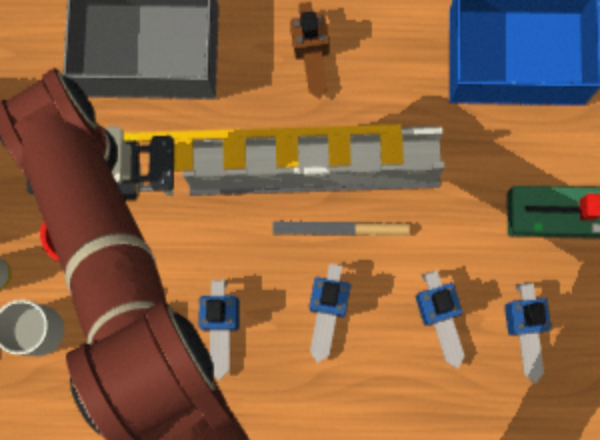

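drive_tool:
  targets:
    - [[0,0,0],0,0.6]
    - [[0,0,0],0,0.6]
    - [[0,0,0],0,0.6]
    - [[0,0,-0.02],0,0.6]
    - [[0,0,-0.03],0,0.6]
    - [[0,0,-0.03],0,0.6]
    - [[0.06,0,-0.03],0,0.6]
    - [[0.06,0,0],0,0.6]
    - [[0.06,0,0],0,0.6]
    - [[0,0,0],0,0.6]

```text
time: 5.8
eef_pos: [0.396, 0.3016, 0.2764]
eef_rot: [-3.099, -0.011, -3.093]
force: [0.6, 1.3, 0.1]
width: 0.0556
```

```bash
cat > lockm.py <<'E'
from nav import *
def lock(tag,take=True):
    for n in("top","side"):
        if take:
            p,d=arm.read_camera(n);cv2.imwrite(f"pics/{n}{tag}.png",p);np.save(f"pics/{n}{tag}.npy",d)
        p=cv2.imread(f"pics/{n}{tag}.png");d=np.load(f"pics/{n}{tag}.npy");H=hsv(p);P=cloud(n,d)
        m=(cv2.inRange(H,(20,150,100),(33,255,255))>0)&(P[:,:,2]>.138)&(P[:,:,2]<.16)&(P[:,:,0]>.56)&(P[:,:,1]<.31)
        L=w2r(castmask(n,m,.149));f=L[(L[:,0]>.012)&(L[:,0]<.035)&(L[:,1]<.211)]
        y=np.sort(f[:,1]);g=[q for q in np.split(y,np.nonzero(np.diff(y)>.01)[0]+1) if len(q)>10]
        print(n,tag,'tabs',[(round((q[0]+q[-1])/2,4),round(q[-1]-q[0],3)) for q in g])
        k=(H[:,:,2]<60)&(P[:,:,2]>.183)&(P[:,:,2]<.2)&(P[:,:,0]>.53)&(P[:,:,0]<.62)&(P[:,:,1]>.2)&(P[:,:,1]<.33)
        if k.sum()>20:
            L=w2r(castmask(n,k,.1935));print(' grip',k.sum(),L.mean(0).round(4),L.min(0).round(3),L.max(0).round(3))
E
python3 - <<'E'
from lockm import *
delta([.39,.32,.2],np.pi)
lock("0",0);lock("3")
E
```

```text
t 5.8 pos [0.396  0.3016 0.2764] rpy [-3.099 -0.011 -3.093] F [0.6 1.3 0.1] w 0.0556 
 target [0.39 0.32 0.2 ] tool shift mm [ 4.2 21.8 75.6] twist 2.79
top 0 tabs [(np.float64(-0.1512), np.float64(0.03)), (np.float64(-0.0759), np.float64(0.03)), (np.float64(0.002), np.float64(0.029)), (np.float64(0.077), np.float64(0.029)), (np.float64(0.1519), np.float64(0.029))]
 grip 105 [-0.0217  0.2268] [-0.037  0.216] [-0.006  0.238]
side 0 tabs [(np.float64(-0.1512), np.float64(0.025)), (np.float64(-0.0752), np.float64(0.025)), (np.float64(0.0014), np.float64(0.024)), (np.float64(0.0759), np.float64(0.025)), (np.float64(0.153), np.float64(0.023))]
 grip 61 [-0.0281  0.2202] [-0.048  0.204] [-0.009  0.237]
top 3 tabs [(np.float64(-0.1151), np.float64(0.032)), (np.float64(-0.0384), np.float64(0.03)), (np.float64(0.0367), np.float64(0.029)), (np.float64(0.1116), np.float64(0.029)), (np.float64(0.1878), np.float64(0.032))]
 grip 105 [-0.0204  0.2626] [-0.036  0.249] [-0.005  0.274]
side 3 tabs [(np.float64(-0.116), np.float64(0.027)), (np.float64(-0.0398), np.float64(0.027)), (np.float64(0.0359), np.float64(0.026)), (np.float64(0.1131), np.float64(0.027)), (np.float64(0.188), np.float64(0.025))]
 grip 61 [-0.0282  0.2557] [-0.049  0.24 ] [-0.008  0.273]
```

```bash
python3 - <<'E'
from nav import *
g=r2w([-.020,.264]);delta([*g,.24],np.pi+YAW)
E
```

```text
t 5.9 pos [0.4012 0.3012 0.2766] rpy [-3.1   -0.007 -3.099] F [-0.4  0.3  0.1] w 0.0557 
 target [0.5764 0.291  0.24  ] tool shift mm [-174.9  -16.3   36. ] twist -0.24
```

drive_tool:
  targets:
    - [[-0.058,-0.004,0.0],0,0.6]
    - [[-0.058,-0.004,0],0,0.6]
    - [[-0.058,-0.004,0.01],0,0.6]
    - [[0,-0.002,0.02],0,0.6]
    - [[0,0,0],0,0.6]

```text
time: 6.52
eef_pos: [0.5895, 0.2933, 0.2425]
eef_rot: [-3.101, -0.001, -3.103]
force: [-0.1, 0.4, -0.3]
width: 0.0557
```

```bash
python3 - <<'E'
from nav import *
g=r2w([-.020,.264]);delta([*g,.165],np.pi+YAW)
E
```

```text
t 6.53 pos [0.5895 0.2933 0.2425] rpy [-3.101e+00 -1.000e-03 -3.103e+00] F [-0.1  0.4 -0.3] w 0.0557 
 target [0.5764 0.291  0.165 ] tool shift mm [13.   1.4 77.5] twist -0.47
```

drive_tool:
  targets:
    - [[0.011,0.002,0.02],0,0.6]
    - [[0,0,0.025],0,0.6]
    - [[0,0,0.02],0,0.6]
    - [[0,0,0.005],0,0.6]
    - [[0,0,0],0,0]
    - [[0,0,0],0,0]
    - [[0,0,0],0,0]
    - [[0,0,0],0,0]

```text
time: 7.52
eef_pos: [0.5854, 0.2904, 0.1771]
eef_rot: [-3.1, 0.011, -3.106]
force: [-0.2, -4.8, -1.2]
width: 0.0238
```

```bash
python3 - <<'E'
from nav import *
g=r2w([-.020,.264]);delta([*g,.165],np.pi+YAW)
E
```

```text
t 7.53 pos [0.5854 0.2904 0.1771] rpy [-3.1    0.011 -3.106] F [-0.2 -4.8 -1.2] w 0.0238 
 target [0.5764 0.291  0.165 ] tool shift mm [ 9.1  1.4 11.9] twist -0.66
```

drive_tool:
  targets:
    - [[0,0.012,0],0,0]

```text
time: 7.65
eef_pos: [0.5855, 0.2905, 0.1769]
eef_rot: [-3.081, 0.007, -3.112]
force: [-5.0, -23.2, 9.1]
width: 0.0241
```

drive_tool:
  targets:
    - [[0,0.012,0],0,0]

```text
time: 7.78
eef_pos: [0.5855, 0.2903, 0.1767]
eef_rot: [-3.061, 0.002, -3.12]
force: [-3.5, -18.0, 5.5]
width: 0.024
```

Held at 23 N without moving, so the lock is on its open stop. The pushing tilted the tool about 0.08 rad. I'll level it by pressing both open fingertips lightly on free table.

drive_tool:
  targets:
    - [[0,-0.003,0],0,0.6]
    - [[0,0,0],0,0.6]
    - [[0,0,0],0,0.6]
    - [[0,0,-0.03],0,0.6]
    - [[0,0,-0.03],0,0.6]
    - [[0.03,-0.01,0],0,1]
    - [[0.05,-0.02,0],0,1]
    - [[0,0,0],0,1]

```text
time: 8.78
eef_pos: [0.502, 0.2671, 0.2402]
eef_rot: [-3.072, 0.003, -3.113]
force: [1.0, -0.5, 0.9]
width: 0.0814
```

```bash
python3 - <<'E'
from lockm import *
delta([.505,.255,.02],np.pi)
lock("4")
E
```

```text
t 8.78 pos [0.502  0.2671 0.2402] rpy [-3.072e+00  3.000e-03 -3.113e+00] F [ 1.  -0.5  0.9] w 0.0814 
 target [0.505 0.255 0.02 ] tool shift mm [ -2.1   3.1 220.6] twist 1.67
top 4 tabs [(np.float64(-0.1164), np.float64(0.03)), (np.float64(-0.0399), np.float64(0.031)), (np.float64(0.0367), np.float64(0.029)), (np.float64(0.1116), np.float64(0.029)), (np.float64(0.1864), np.float64(0.029))]
 grip 46 [-0.016   0.2571] [-0.031  0.249] [-0.005  0.271]
side 4 tabs [(np.float64(-0.0395), np.float64(0.026)), (np.float64(0.0357), np.float64(0.027)), (np.float64(0.1112), np.float64(0.026)), (np.float64(0.1881), np.float64(0.027))]
 grip 40 [-0.0275  0.2517] [-0.049  0.239] [-0.008  0.267]
```

drive_tool:
  targets:
    - [[0,0.004,0.05],1.5,1]
    - [[0,0,0.06],0,1]
    - [[0,0,0.05],0,1]
    - [[0,0,0.025],0,1]
    - [[0,0,0],0,1]

```text
time: 9.5
eef_pos: [0.5213, 0.2697, 0.0529]
eef_rot: [-3.087, 0.027, -3.14]
force: [-0.1, 0.9, 0.8]
width: 0.0929
```

drive_tool:
  targets:
    - [[0,0,0.025],0,1]
    - [[0,0,0.015],0,1]
    - [[0,0,0.01],0,1]
    - [[0,0,0.007],0,1]
    - [[0,0,0.006],0,1]

```text
time: 10.12
eef_pos: [0.5294, 0.2714, 0.0023]
eef_rot: [-3.094, 0.038, -3.138]
force: [-12.5, -8.1, 44.1]
width: 0.0926
```

drive_tool:
  targets:
    - [[0,0,0.003],0,1]
    - [[0,0,0.003],0,1]
    - [[0,0,0.003],0,1]

```text
time: 10.5
eef_pos: [0.5294, 0.2714, 0.0026]
eef_rot: [-3.095, 0.04, -3.136]
force: [-5.1, -3.6, 15.9]
width: 0.0926
```

drive_tool:
  targets:
    - [[0,0,-0.03],0,1]
    - [[0,0,-0.06],0,1]
    - [[0,0,-0.06],0,1]
    - [[0,0,-0.06],0,1]
    - [[0,0,0],0,1]

```text
time: 11.12
eef_pos: [0.523, 0.2832, 0.2237]
eef_rot: [-3.101, 0.048, -3.136]
force: [0.1, -0.5, -0.4]
width: 0.0931
```

drive_tool:
  targets:
    - [[0,-0.06,0],0,1]
    - [[0,-0.06,0],0,1]
    - [[0,-0.06,0],0,1]
    - [[0,0,0],0,1]

```text
time: 11.62
eef_pos: [0.5235, 0.0986, 0.2299]
eef_rot: [-3.101, 0.049, -3.134]
force: [-0.3, 0.7, -0.1]
width: 0.0931
```

drive_tool:
  targets:
    - [[0,0.06,0],0,1]
    - [[0,0.06,0],0,1]
    - [[0,0.06,0],0,1]
    - [[0,0,0],0,1]

```text
time: 12.12
eef_pos: [0.5219, 0.2843, 0.2197]
eef_rot: [-3.102, 0.046, -3.137]
force: [0.1, -0.4, -0.3]
width: 0.093
```

```bash
cat > cm.py <<'E'
from lockm import *
import sys
SE={1:(.387,.318),2:(.41,.169),3:(.436,.001),4:(.4286,-.166),5:(.4118,-.302)}
def meas(ids,cams=("top",),seeds=SE):
    for n in cams:
        p,d=arm.read_camera(n);carriers(n,p,d,[seeds[i] for i in ids])
    return
E
python3 - <<'E'
from cm import *
meas([1,2,3,4,5])
delta([.3882,.3204,.20],np.pi-.06)
E
```

```text
top handle None 0 None block None 0 yawblade 9 cb None 17 arm [0.37288414 0.39199979] 30
top handle [0.4098 0.1682] 91 ([0.4097, 0.1685], [0.0296, 0.0234], 1.9) block ([0.41, 0.1691], [0.0482, 0.0519], 0.8) 152 yawblade -0.016 cb [0.35204755 0.16804309] 224 arm [0.43334063 0.17055032] 74
top handle [0.4374 0.0007] 86 ([0.4375, 0.0006], [0.0235, 0.0312], 79.7) block ([0.4377, 0.0008], [0.0533, 0.0488], 80.5) 153 yawblade -0.181 cb [0.38006881 0.01035988] 221 arm [ 0.45969929 -0.00413738] 82
top handle [ 0.4288 -0.1662] 84 ([0.4286, -0.1659], [0.0296, 0.0242], 18.2) block ([0.429, -0.1656], [0.0476, 0.055], 17.8) 148 yawblade 0.326 cb [ 0.37308267 -0.18420543] 215 arm [ 0.44416143 -0.19478479] 111
top handle [ 0.4117 -0.3021] 87 ([0.4116, -0.3018], [0.0297, 0.025], 12.0) block ([0.412, -0.3016], [0.0482, 0.0558], 6.5) 148 yawblade 0.139 cb [ 0.3534475  -0.30987982] 218 arm [ 0.43342256 -0.28217324] 96
t 12.18 pos [0.5229 0.2804 0.2198] rpy [-3.099  0.047  3.141] F [-1.  -0.5  1.2] w 0.0926 
 target [0.3882 0.3204 0.2   ] tool shift mm [135.5  40.5  11.8] twist 3.42
```

drive_tool:
  targets:
    - [[0.034,0.01,0],1.7,0.7]
    - [[0.034,0.01,0],1.7,0.7]
    - [[0.034,0.01,0],0,0.7]
    - [[0.03,0.009,0.01],0,0.7]
    - [[0,0,0],0,0.7]

```text
time: 12.8
eef_pos: [0.3913, 0.3184, 0.1995]
eef_rot: [-3.096, 0.049, 3.071]
force: [-0.2, -0.4, 0.3]
width: 0.0651
```

```bash
python3 - <<'E'
from cm import *
meas([1],("side",))
delta([.3882,.3204,.066],np.pi-.06)
E
```

```text
side handle [0.3824 0.3131] 54 ([0.3828, 0.3113], [0.0304, 0.0338], 85.5) block ([0.3779, 0.3075], [0.0459, 0.0593], 52.7) 73 yawblade -0.009 cb [0.33037834 0.32432   ] 149 arm [0.385508   0.36727749] 169
t 12.85 pos [0.3934 0.3178 0.2001] rpy [-3.097  0.051  3.068] F [ 0.2 -0.2  1.3] w 0.0655 
 target [0.3882 0.3204 0.066 ] tool shift mm [ 12.3   8.3 133.4] twist -0.77
```

drive_tool:
  targets:
    - [[0.003,0.002,0.035],0,0.7]
    - [[0.003,0.002,0.035],0,0.7]
    - [[0.003,0.002,0.035],0,0.7]
    - [[0.003,0.002,0.01],0,0.7]
    - [[0,0,0],0,0.7]

```text
time: 13.48
eef_pos: [0.3996, 0.3171, 0.0846]
eef_rot: [-3.101, 0.064, 3.053]
force: [0.5, -0.3, -0.6]
width: 0.065
```

```bash
python3 - <<'E'
from cm import *
delta([.3882,.3204,.066],np.pi-.06)
E
```

```text
t 13.47 pos [0.3996 0.3171 0.0846] rpy [-3.101  0.064  3.053] F [ 0.5 -0.3 -0.6] w 0.065 
 target [0.3882 0.3204 0.066 ] tool shift mm [12.8  3.  17.7] twist -1.61
```

drive_tool:
  targets:
    - [[0.012,0.003,0.006],-1.5,0.7]
    - [[0,0,0.006],0,0.7]
    - [[0,0,0.003],0,0.7]
    - [[0,0,0],0,0.7]

```text
time: 13.98
eef_pos: [0.3903, 0.3221, 0.0708]
eef_rot: [-3.103, 0.068, 3.081]
force: [-1.0, -1.5, -0.7]
width: 0.0648
```

```bash
python3 - <<'E'
from cm import *
delta([.3882,.3204,.066],np.pi-.06)
print(arm.read_state()['joints'])
E
```

```text
t 13.97 pos [0.3903 0.3221 0.0708] rpy [-3.103  0.068  3.081] F [-1.  -1.5 -0.7] w 0.0648 
 target [0.3882 0.3204 0.066 ] tool shift mm [ 2.3 -1.7  4.7] twist -0.04
[-0.77967284  0.60008427 -0.00202906  2.01225931  0.15607874  0.51794627
  0.59214888]
```

drive_tool:
  targets:
    - [[0.002,-0.001,0.005],0,0.7]
    - [[0,0,0],0,0]
    - [[0,0,0],0,0]
    - [[0,0,0],0,0]
    - [[0,0,0],0,0]
  grip_force: 45

```text
time: 14.6
eef_pos: [0.3889, 0.321, 0.0657]
eef_rot: [-3.104, 0.068, 3.08]
force: [-0.4, -0.3, -0.8]
width: 0.0297
```

drive_tool:
  targets:
    - [[0,0,-0.012],0,0]
    - [[0,0,-0.02],0,0]
    - [[0,0,-0.04],0,0]
    - [[0,0,-0.05],0,0]
    - [[0,0,-0.04],0,0]
    - [[0,0,0],0,0]

```text
time: 15.35
eef_pos: [0.3746, 0.3255, 0.2311]
eef_rot: [-3.097, 0.061, 3.081]
force: [0.9, -0.4, -3.9]
width: 0.0241
```

```bash
python3 - <<'E'
from cm import *
g=r2w([-.06,.151]);delta([*g,.22],np.pi+YAW)
for n in("top","side"):
    p,d=arm.read_camera(n);cv2.imwrite(f"pics/{n}5.png",p)
a=np.hstack([cv2.resize(cv2.imread("pics/top5.png")[200:340,130:290],None,fx=2.4,fy=2.4),cv2.resize(cv2.imread("pics/side5.png")[180:320,130:290],None,fx=2.4,fy=2.4)]);cv2.imwrite("pics/b5.png",a)
E
```

```text
t 15.35 pos [0.3746 0.3255 0.2311] rpy [-3.097  0.061  3.081] F [ 0.9 -0.4 -3.9] w 0.0241 
 target [0.5418 0.1762 0.22  ] tool shift mm [-175.  -137.8   27.9] twist -6.19
```

View pics/b5.png

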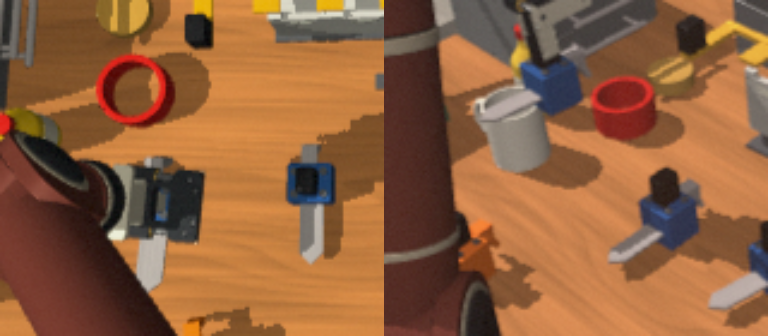

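drive_tool:
  targets:
    - [[-0.03,-0.025,0.0],-2,0]
    - [[-0.035,-0.028,0.003],-2,0]
    - [[-0.035,-0.028,0.004],-2,0]
    - [[-0.035,-0.025,0.004],0,0]
    - [[-0.02,-0.015,0],0,0]
    - [[0,0,0],0,0]

```text
time: 16.2
eef_pos: [0.5233, 0.1935, 0.2139]
eef_rot: [-3.069, 0.019, -3.092]
force: [-0.1, 0.0, -4.0]
width: 0.0239
```

```bash
cat > inhand.py <<'E'
from cm import *
def inhand(tag,near,cams=("top","side")):
    for n in cams:
        p,d=arm.read_camera(n);cv2.imwrite(f"pics/{n}{tag}.png",p);np.save(f"pics/{n}{tag}.npy",d);H=hsv(p);P=cloud(n,d)
        m=(H[:,:,0]>105)&(H[:,:,0]<125)&(H[:,:,1]>110)&(np.hypot(P[:,:,0]-near[0],P[:,:,1]-near[1])<.07)&(P[:,:,2]>.06)
        q=P[m];z=q[:,2]
        if len(q)<10: print(n,'few',len(q));continue
        top=np.percentile(z,97);L=w2r(q);print(n,len(q),'z 3/97',np.percentile(z,[3,97]).round(4),'rail x',np.percentile(L[:,0],[2,98]).round(4),'y',np.percentile(L[:,1],[2,98]).round(4))
E
python3 - <<'E'
from inhand import *
g=r2w([-.028,.151]);delta([*g,.22],np.pi+YAW)
inhand("6",(.545,.2))
E
```

```text
t 16.2 pos [0.5233 0.1935 0.2139] rpy [-3.069  0.019 -3.092] F [-0.1  0.  -4. ] w 0.0239 
 target [0.5738 0.1777 0.22  ] tool shift mm [-49.8 -18.6  -3.8] twist 0.16
top 94 z 3/97 [0.1685 0.3195] rail x [-0.1152 -0.0568] y [0.1284 0.1754]
side 219 z 3/97 [0.1552 0.2018] rail x [-0.1092 -0.0609] y [0.1393 0.1906]
```

drive_tool:
  targets:
    - [[-0.01,-0.008,-0.008],0,0]
    - [[-0.015,-0.006,0],0,0]
    - [[-0.015,-0.004,0],0,0]
    - [[-0.007,0,0],0,0]
    - [[0,0,0],0,0]

```text
time: 16.92
eef_pos: [0.5697, 0.184, 0.2245]
eef_rot: [-3.072, 0.016, -3.081]
force: [-0.1, 0.2, -4.0]
width: 0.0239
```

```bash
python3 - <<'E'
from inhand import *
g=r2w([-.028,.151]);delta([*g,.15],np.pi+YAW)
inhand("7",(.57,.18))
E
```

```text
t 16.93 pos [0.5697 0.184  0.2245] rpy [-3.072  0.016 -3.081] F [-0.1  0.2 -4. ] w 0.0239 
 target [0.5738 0.1777 0.15  ] tool shift mm [-2.5 -1.3 74.8] twist 0.78
top 103 z 3/97 [0.1725 0.3528] rail x [-0.0685 -0.0122] y [0.1118 0.1581]
side 265 z 3/97 [0.1649 0.2127] rail x [-0.0622 -0.0144] y [0.1261 0.1744]
```

drive_tool:
  targets:
    - [[-0.005,-0.003,0.01],0.7,0]
    - [[-0.001,0.001,0.02],0,0]
    - [[0,0.001,0.015],0,0]
    - [[0,0,0],0,0]

```text
time: 17.52
eef_pos: [0.5751, 0.18, 0.177]
eef_rot: [-3.072, 0.015, -3.093]
force: [0.5, -0.5, -4.2]
width: 0.0236
```

```bash
python3 - <<'E'
from inhand import *
g=r2w([-.026,.152]);delta([*g,.15],np.pi+YAW)
inhand("8",(.57,.18))
p=cv2.imread("pics/side8.png");u,v=proj("side",[.57,.18,.15]).astype(int);cv2.imwrite("pics/s8.png",cv2.resize(p[v-70:v+70,u-80:u+90],None,fx=4,fy=4,interpolation=cv2.INTER_CUBIC))
E
```

```text
t 17.52 pos [0.5751 0.18   0.177 ] rpy [-3.072  0.015 -3.093] F [ 0.5 -0.5 -4.2] w 0.0236 
 target [0.5757 0.1788 0.15  ] tool shift mm [-0.1  0.7 27.1] twist 0.09
top 92 z 3/97 [0.1272 0.2777] rail x [-0.0634 -0.0074] y [0.1215 0.1538]
side 241 z 3/97 [0.1184 0.1663] rail x [-0.0561 -0.0095] y [0.1214 0.1704]
```

View pics/s8.png

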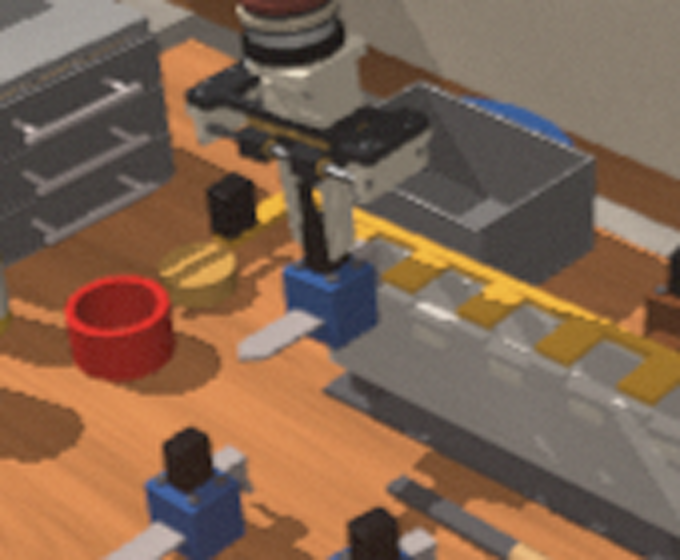

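drive_tool:
  targets:
    - [[0,0.001,0.01],0,0]
    - [[0,0,0.01],0,0]
    - [[0,0,0.004],0,0]
    - [[0,0,0],0,0]

```text
time: 18.12
eef_pos: [0.5772, 0.1804, 0.1549]
eef_rot: [-3.074, 0.02, -3.093]
force: [-1.3, 0.4, -2.2]
width: 0.0236
```

```bash
python3 - <<'E'
from inhand import *
g=r2w([-.026,.152]);delta([*g,.148],np.pi+YAW)
inhand("9",(.57,.18),("side",))
E
```

```text
t 18.12 pos [0.5772 0.1804 0.1549] rpy [-3.074  0.02  -3.093] F [-1.3  0.4 -2.2] w 0.0236 
 target [0.5757 0.1788 0.148 ] tool shift mm [ 1.7 -1.   7. ] twist 0.11
side 224 z 3/97 [0.0993 0.1432] rail x [-0.054  -0.0061] y [0.1215 0.172 ]
```

drive_tool:
  targets:
    - [[0,0,0.003],0,0]
    - [[0,0,0.003],0,0]

```text
time: 18.42
eef_pos: [0.5772, 0.1804, 0.1543]
eef_rot: [-3.074, 0.022, -3.093]
force: [-7.3, -1.0, 12.3]
width: 0.024
```

drive_tool:
  targets:
    - [[0,0,0.002],0,0]

```text
time: 18.55
eef_pos: [0.5772, 0.1804, 0.1545]
eef_rot: [-3.075, 0.023, -3.093]
force: [-2.9, -1.0, 3.4]
width: 0.0237
```

drive_tool:
  targets:
    - [[0,0,0],0,0.55]
    - [[0,0,0],0,0.55]
    - [[0,0,0],0,0.55]
    - [[0,0,0],0,0.55]
    - [[0,0,-0.02],0,0.55]
    - [[0,0,-0.04],0,0.55]
    - [[0,0,-0.03],0,0.55]
    - [[0.03,0,0],0,0.8]
    - [[0.05,0,0],0,0.8]
    - [[0,0,0],0,0.8]

```text
time: 19.8
eef_pos: [0.4953, 0.1827, 0.2446]
eef_rot: [-3.076, 0.029, -3.093]
force: [1.1, -0.1, -0.5]
width: 0.0732
```

```bash
python3 - <<'E'
from inhand import *
inhand("10",(.57,.18))
meas([2])
delta([.41,.1688,.2],np.pi+.01)
p=cv2.imread("pics/side10.png");u,v=proj("side",[.57,.18,.15]).astype(int);a=cv2.resize(p[v-50:v+50,u-50:u+50],None,fx=4,fy=4,interpolation=cv2.INTER_CUBIC)
p=cv2.imread("pics/top10.png");u,v=proj("top",[.57,.18,.15]).astype(int);b=cv2.resize(p[v-50:v+50,u-50:u+50],None,fx=4,fy=4,interpolation=cv2.INTER_CUBIC);cv2.imwrite("pics/s10.png",np.hstack([a,b]))
E
```

```text
top 59 z 3/97 [0.0999 0.1711] rail x [-0.025  -0.0065] y [0.1233 0.1741]
side 96 z 3/97 [0.0942 0.1372] rail x [-0.0587 -0.012 ] y [0.1228 0.1726]
top handle [0.4112 0.1664] 71 ([0.4097, 0.1685], [0.0296, 0.0234], 1.9) block ([0.4101, 0.1646], [0.0488, 0.0422], 1.8) 101 yawblade 0.214 cb [0.37016898 0.15933711] 55 arm [0.43843893 0.16552563] 66
t 19.95 pos [0.5004 0.1827 0.2452] rpy [-3.077  0.034 -3.097] F [-0.5  0.   0.2] w 0.0746 
 target [0.41   0.1688 0.2   ] tool shift mm [92.4 -7.1 42.6] twist 2.01
```

View pics/s10.png

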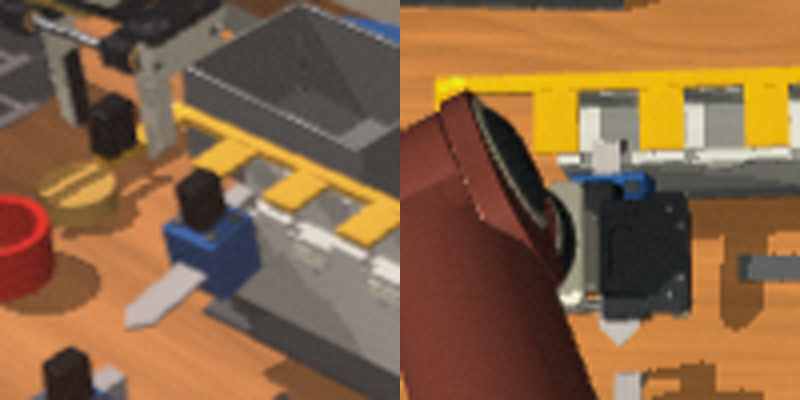

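drive_tool:
  targets:
    - [[0.045,-0.004,0.01],2,0.7]
    - [[0.045,-0.003,0.02],0,0.7]
    - [[0.002,0,0.02],0,0.7]
    - [[0.0,0,0.02],0,0.7]
    - [[0,0,0],0,0.7]

```text
time: 20.58
eef_pos: [0.418, 0.1699, 0.171]
eef_rot: [-3.081, 0.045, -3.138]
force: [0.8, -0.2, 0.7]
width: 0.0652
```

```bash
python3 - <<'E'
from inhand import *
delta([.41,.1688,.066],np.pi+.01)
E
```

```text
t 20.57 pos [0.418  0.1699 0.171 ] rpy [-3.081  0.045 -3.138] F [ 0.8 -0.2  0.7] w 0.0652 
 target [0.41   0.1688 0.066 ] tool shift mm [ 12.8   5.3 104.4] twist -0.36
```

drive_tool:
  targets:
    - [[0.004,0.002,0.02],0,0.7]
    - [[0.004,0.001,0.02],0,0.7]
    - [[0.005,0.001,0.012],0,0.7]
    - [[0,0,0],0,0.7]

```text
time: 21.08
eef_pos: [0.4154, 0.1731, 0.1198]
eef_rot: [-3.085, 0.056, -3.141]
force: [-0.5, 0.5, 0.1]
width: 0.0653
```

```bash
python3 - <<'E'
from inhand import *
delta([.41,.1688,.066],np.pi+.01)
E
```

```text
t 21.07 pos [0.4154 0.1731 0.1198] rpy [-3.085  0.056 -3.141] F [-0.5  0.5  0.1] w 0.0653 
 target [0.41   0.1688 0.066 ] tool shift mm [ 8.4 -1.3 53.6] twist -0.55
```

drive_tool:
  targets:
    - [[0.006,-0.001,0.015],0,0.7]
    - [[0.003,0,0.018],0,0.7]
    - [[0.002,0,0.014],0,0.7]
    - [[0,0,0.003],0,0.7]
    - [[0,0,0],0,0.7]

```text
time: 21.7
eef_pos: [0.4166, 0.1724, 0.0729]
eef_rot: [-3.092, 0.07, 3.139]
force: [0.3, -0.2, 0.4]
width: 0.0651
```

```bash
python3 - <<'E'
from inhand import *
delta([.41,.1688,.066],np.pi+.01)
E
```

```text
t 21.7 pos [0.4166 0.1724 0.0729] rpy [-3.092  0.07   3.139] F [ 0.3 -0.2  0.4] w 0.0651 
 target [0.41   0.1688 0.066 ] tool shift mm [ 7.  -3.3  6.6] twist -0.71
```

drive_tool:
  targets:
    - [[0.006,-0.003,0.006],-0.7,0.7]
    - [[0.001,0,0.002],0,0.6]
    - [[0,0,0],0,0]
    - [[0,0,0],0,0]
    - [[0,0,0],0,0]
    - [[0,0,0],0,0]
    - [[0,0,0],0,0]

```text
time: 22.58
eef_pos: [0.4109, 0.1702, 0.066]
eef_rot: [-3.094, 0.073, -3.13]
force: [-1.3, 0.2, 0.4]
width: 0.0237
```

drive_tool:
  targets:
    - [[0,0,-0.012],0,0]
    - [[0,0,-0.02],0,0]
    - [[0,0,-0.04],0,0]
    - [[0,0,-0.05],0,0]
    - [[0,0,-0.04],0,0]
    - [[0,0,0],0,0]

```text
time: 23.32
eef_pos: [0.3953, 0.1755, 0.2311]
eef_rot: [-3.089, 0.063, -3.132]
force: [1.0, 0.3, -5.2]
width: 0.024
```

```bash
python3 - <<'E'
from inhand import *
g=r2w([-.03,.076]);delta([*g,.23],np.pi+YAW)
E
```

```text
t 23.32 pos [0.3953 0.1755 0.2311] rpy [-3.089  0.063 -3.132] F [ 1.   0.3 -5.2] w 0.024 
 target [0.5753 0.1027 0.23  ] tool shift mm [-178.9  -73.7   16.4] twist -2.15
```

drive_tool:
  targets:
    - [[-0.025,-0.025,0.0],-1,0]
    - [[-0.03,-0.03,0.003],-1,0]
    - [[-0.035,-0.014,0.003],0,0]
    - [[-0.035,0,0.004],0,0]
    - [[-0.025,0,0.002],0,0]
    - [[0,0,0],0,0]

```text
time: 24.08
eef_pos: [0.5413, 0.1049, 0.2175]
eef_rot: [-3.078, 0.034, -3.096]
force: [-0.3, 0.7, -4.6]
width: 0.0235
```

```bash
python3 - <<'E'
from inhand import *
g=r2w([-.027,.075]);delta([*g,.22],np.pi+YAW)
inhand("11",(.55,.105),("side",))
E
```

```text
t 24.07 pos [0.5413 0.1049 0.2175] rpy [-3.078  0.034 -3.096] F [-0.3  0.7 -4.6] w 0.0235 
 target [0.5783 0.1018 0.22  ] tool shift mm [-36.9  -4.8  -0.9] twist -0.11
side 268 z 3/97 [0.1613 0.2108] rail x [-0.0946 -0.0465] y [0.0492 0.1086]
```

drive_tool:
  targets:
    - [[-0.015,-0.002,0],0,0]
    - [[-0.015,-0.002,0],0,0]
    - [[-0.005,0,0.01],0,0]
    - [[0,0,0.015],0,0]
    - [[0,0,0],0,0]

```text
time: 24.75
eef_pos: [0.5743, 0.1006, 0.1895]
eef_rot: [-3.077, 0.025, -3.095]
force: [-1.0, -0.2, -4.2]
width: 0.0237
```

```bash
python3 - <<'E'
from inhand import *
g=r2w([-.026,.075]);delta([*g,.147],np.pi+YAW)
inhand("12",(.575,.105),("side",))
E
```

```text
t 24.75 pos [0.5743 0.1006 0.1895] rpy [-3.077  0.025 -3.095] F [-1.  -0.2 -4.2] w 0.0237 
 target [0.5793 0.1019 0.147 ] tool shift mm [-4.1  3.8 42.5] twist -0.01
side 296 z 3/97 [0.129  0.1828] rail x [-0.0615 -0.0152] y [0.0431 0.1409]
```

drive_tool:
  targets:
    - [[-0.003,0.002,0.012],0,0]
    - [[-0.001,0.001,0.012],0,0]
    - [[0,0,0.008],0,0]
    - [[0,0,0],0,0]

```text
time: 25.3
eef_pos: [0.5797, 0.1026, 0.1563]
eef_rot: [-3.078, 0.027, -3.094]
force: [0.4, 0.6, -4.2]
width: 0.0236
```

```bash
python3 - <<'E'
from inhand import *
g=r2w([-.026,.075]);delta([*g,.147],np.pi+YAW)
inhand("13",(.575,.105),("side",))
E
```

```text
t 25.3 pos [0.5797 0.1026 0.1563] rpy [-3.078  0.027 -3.094] F [ 0.4  0.6 -4.2] w 0.0236 
 target [0.5793 0.1019 0.147 ] tool shift mm [ 0.6 -0.1  9.3] twist 0.04
side 317 z 3/97 [0.1028 0.1496] rail x [-0.0567 -0.0097] y [0.0455 0.1396]
```

drive_tool:
  targets:
    - [[0,0,0.005],0,0]
    - [[0,0,0.003],0,0]
    - [[0,0,0.001],0,0]

```text
time: 25.72
eef_pos: [0.5807, 0.1023, 0.1492]
eef_rot: [-3.078, 0.029, -3.094]
force: [-3.0, -1.4, 4.3]
width: 0.0237
```

drive_tool:
  targets:
    - [[0,0,0.002],0,0]

```text
time: 25.85
eef_pos: [0.5807, 0.1024, 0.1491]
eef_rot: [-3.079, 0.03, -3.094]
force: [-4.8, -1.0, 10.3]
width: 0.0235
```

drive_tool:
  targets:
    - [[0,0,0],0,0.5]
    - [[0,0,0],0,0.5]
    - [[0,0,0],0,0.5]
    - [[0,0,0],0,0.5]
    - [[0,0,-0.02],0,0.5]
    - [[0,0,-0.04],0,0.5]
    - [[0,0,-0.03],0,0.5]
    - [[0.03,-0.03,0],0,0.7]
    - [[0.05,-0.04,0],0,0.7]
    - [[0,0,0],0,0.7]

```text
time: 27.1
eef_pos: [0.501, 0.0325, 0.2432]
eef_rot: [-3.078, 0.036, -3.093]
force: [0.1, 0.2, -0.1]
width: 0.0648
```

```bash
python3 - <<'E'
from inhand import *
inhand("14",(.575,.105))
meas([3,4,5])
delta([.4374,.0008,.13],np.pi-.165)
p=cv2.imread("pics/side14.png");u,v=proj("side",[.57,.14,.15]).astype(int);a=cv2.resize(p[v-50:v+50,u-50:u+50],None,fx=4,fy=4,interpolation=cv2.INTER_CUBIC)
p=cv2.imread("pics/top14.png");u,v=proj("top",[.57,.14,.15]).astype(int);b=cv2.resize(p[v-50:v+50,u-50:u+50],None,fx=4,fy=4,interpolation=cv2.INTER_CUBIC);cv2.imwrite("pics/s14.png",np.hstack([a,b]))
E
```

```text
top 53 z 3/97 [0.1283 0.1622] rail x [-0.0538 -0.007 ] y [0.1277 0.145 ]
side 196 z 3/97 [0.0909 0.1373] rail x [-0.0585 -0.0108] y [0.045  0.1422]
top handle [ 0.4383 -0.0044] 48 ([0.4371, -0.0049], [0.0324, 0.0147], 0.9) block ([0.4353, -0.0127], [0.0515, 0.0303], 0.7) 76 yawblade 9 cb None 8 arm [ 0.46239841 -0.00925098] 69
top handle [ 0.4285 -0.1661] 84 ([0.4285, -0.1659], [0.0298, 0.0242], 18.2) block ([0.4285, -0.1655], [0.0475, 0.0553], 16.8) 150 yawblade 0.328 cb [ 0.37299312 -0.18436951] 218 arm [ 0.4445419  -0.19604182] 106
top handle [ 0.4117 -0.302 ] 83 ([0.4121, -0.3014], [0.0297, 0.0247], 8.9) block ([0.4121, -0.3017], [0.0482, 0.0555], 6.5) 151 yawblade 0.15 cb [ 0.35359209 -0.3097501 ] 219 arm [ 0.43441077 -0.28362432] 93
t 27.25 pos [0.5062 0.0374 0.2439] rpy [-3.081  0.042 -3.087] F [ 0.3 -0.6  0.2] w 0.065 
 target [0.4374 0.0008 0.13  ] tool shift mm [ 75.4 -26.1 112.6] twist 12.6
```

View pics/s14.png

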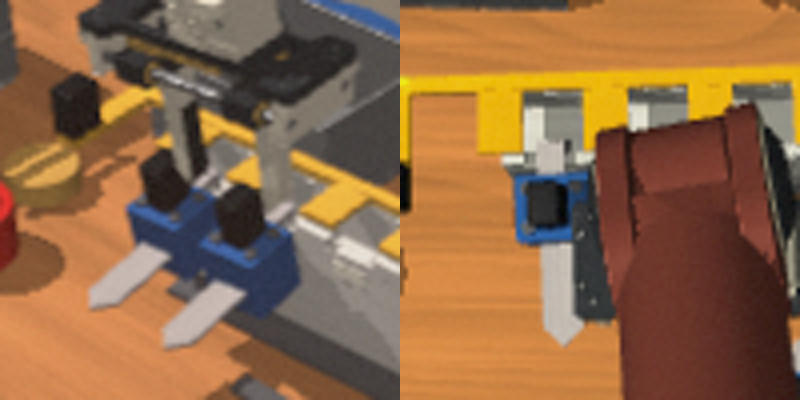

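drive_tool:
  targets:
    - [[0.035,-0.016,0.02],6,0.7]
    - [[0.035,-0.014,0.02],6.5,0.7]
    - [[0.003,0,0.02],0,0.7]
    - [[0.004,0,0.02],0,0.7]
    - [[0.002,0,0.015],0,0.7]
    - [[0,0,0],0,0.7]

```text
time: 28.0
eef_pos: [0.4411, 0.0105, 0.1448]
eef_rot: [-3.098, 0.064, 2.984]
force: [0.7, 1.8, 0.7]
width: 0.0655
```

```bash
python3 - <<'E'
from inhand import *
meas([3],("side",))
delta([.4374,.0008,.066],np.pi-.165)
E
```

```text
side handle [ 0.4321 -0.0064] 73 ([0.4314, -0.0061], [0.0282, 0.032], 77.8) block ([0.4322, -0.0043], [0.0503, 0.0507], 78.6) 90 yawblade -0.165 cb [0.37972559 0.00882214] 195 arm [ 0.45465016 -0.00741299] 88
t 28.05 pos [0.4417 0.0106 0.1454] rpy [-3.098  0.066  2.984] F [ 0.1 -0.   0.2] w 0.0652 
 target [0.4374 0.0008 0.066 ] tool shift mm [ 7.9 -6.9 79.5] twist 0.4
```

drive_tool:
  targets:
    - [[0.004,-0.004,0.015],0,0.7]
    - [[0.004,-0.002,0.015],0,0.7]
    - [[0.003,-0.001,0.015],0,0.7]
    - [[0.003,-0.001,0.012],0,0.7]
    - [[0,0,0],0,0.7]

```text
time: 28.68
eef_pos: [0.4387, 0.0049, 0.0901]
eef_rot: [-3.103, 0.079, 2.988]
force: [0.7, 0.8, 0.2]
width: 0.0652
```

```bash
python3 - <<'E'
from inhand import *
delta([.4374,.0008,.066],np.pi-.165)
E
```

```text
t 28.68 pos [0.4387 0.0049 0.0901] rpy [-3.103  0.079  2.988] F [0.7 0.8 0.2] w 0.0652 
 target [0.4374 0.0008 0.066 ] tool shift mm [ 2.6 -3.3 24.1] twist 0.67
```

drive_tool:
  targets:
    - [[0.003,-0.003,0.01],0.5,0.7]
    - [[0.002,0,0.01],0,0.7]
    - [[0.0,0,0.003],0,0.7]
    - [[0,0,0],0,0]
    - [[0,0,0],0,0]
    - [[0,0,0],0,0]
    - [[0,0,0],0,0]
    - [[0,0,0],0,0]

```text
time: 29.68
eef_pos: [0.4375, 0.0019, 0.0673]
eef_rot: [-3.105, 0.084, 2.979]
force: [-0.5, -0.1, -0.1]
width: 0.0234
```

drive_tool:
  targets:
    - [[0,0,-0.012],0,0]
    - [[0,0,-0.02],0,0]
    - [[0,0,-0.04],0,0]
    - [[0,0,-0.05],0,0]
    - [[0,0,-0.04],0,0]
    - [[0,0,0],0,0]

```text
time: 30.42
eef_pos: [0.4205, 0.0109, 0.2337]
eef_rot: [-3.104, 0.076, 2.98]
force: [-0.1, 0.1, -4.3]
width: 0.0237
```

```bash
python3 - <<'E'
from inhand import *
g=r2w([-.03,-.001]);delta([*g,.23],np.pi+YAW)
E
```

```text
t 30.43 pos [0.4205 0.0109 0.2337] rpy [-3.104  0.076  2.98 ] F [-0.1  0.1 -4.3] w 0.0237 
 target [0.5789 0.0258 0.23  ] tool shift mm [-153.2   40.7   13.9] twist -11.93
```

drive_tool:
  targets:
    - [[-0.025,0.008,0.0],-6,0]
    - [[-0.03,0.008,0.003],-6,0]
    - [[-0.035,0.004,0.004],0,0]
    - [[-0.025,0,0.004],0,0]
    - [[0,0,0],0,0]

```text
time: 31.05
eef_pos: [0.5312, 0.0277, 0.2202]
eef_rot: [-3.088, 0.045, -3.086]
force: [-1.1, 0.2, -3.4]
width: 0.0238
```

```bash
python3 - <<'E'
from inhand import *
g=r2w([-.027,-.001]);delta([*g,.22],np.pi+YAW)
inhand("15",(.54,.03),("side",))
E
```

```text
t 31.05 pos [0.5312 0.0277 0.2202] rpy [-3.088  0.045 -3.086] F [-1.1  0.2 -3.4] w 0.0238 
 target [0.5819 0.0259 0.22  ] tool shift mm [-50.5  -4.5   2.7] twist 0.5
side 251 z 3/97 [0.1686 0.2118] rail x [-0.1065 -0.0589] y [-0.0263  0.0268]
```

drive_tool:
  targets:
    - [[-0.018,-0.002,0],0.5,0]
    - [[-0.018,-0.001,0],0,0]
    - [[-0.012,0,0.005],0,0]
    - [[0,0,0.015],0,0]
    - [[0,0,0.01],0,0]
    - [[0,0,0],0,0]

```text
time: 31.85
eef_pos: [0.5693, 0.0248, 0.1848]
eef_rot: [-3.088, 0.024, -3.095]
force: [0.7, -0.3, -3.7]
width: 0.0233
```

```bash
python3 - <<'E'
from inhand import *
g=r2w([-.026,-.001]);delta([*g,.147],np.pi+YAW)
inhand("16",(.58,.03),("side",))
E
```

```text
t 31.85 pos [0.5693 0.0248 0.1848] rpy [-3.088  0.024 -3.095] F [ 0.7 -0.3 -3.7] w 0.0233 
 target [0.5829 0.026  0.147 ] tool shift mm [-12.8   2.6  38.1] twist -0.02
side 296 z 3/97 [0.1277 0.1775] rail x [-0.0696 -0.0235] y [-0.0318  0.0653]
```

drive_tool:
  targets:
    - [[0,0,-0.018],0,0]
    - [[-0.007,0.001,0],0,0]
    - [[-0.006,0.001,0],0,0]
    - [[-0.001,0,0],0,0]
    - [[0,0,0],0,0]

```text
time: 32.52
eef_pos: [0.5833, 0.0287, 0.2031]
eef_rot: [-3.088, 0.024, -3.095]
force: [0.8, -0.2, -4.6]
width: 0.0238
```

```bash
python3 - <<'E'
from inhand import *
g=r2w([-.026,-.001]);delta([*g,.147],np.pi+YAW)
inhand("16",(.58,.03),("side",))
E
```

```text
t 32.52 pos [0.5833 0.0287 0.2031] rpy [-3.088  0.024 -3.095] F [ 0.8 -0.2 -4.6] w 0.0238 
 target [0.5829 0.026  0.147 ] tool shift mm [ 1.8  0.3 56.1] twist -0.01
side 336 z 3/97 [0.1312 0.1954] rail x [-0.0563 -0.0095] y [-0.0285  0.0642]
```

drive_tool:
  targets:
    - [[0,0,0.015],0,0]
    - [[0,0,0.015],0,0]
    - [[0,0,0.012],0,0]
    - [[0,0,0.002],0,0]
    - [[0,0,0],0,0]

```text
time: 33.2
eef_pos: [0.5832, 0.026, 0.1544]
eef_rot: [-3.088, 0.02, -3.095]
force: [-0.6, 0.7, -3.3]
width: 0.0238
```

```bash
python3 - <<'E'
from inhand import *
g=r2w([-.026,-.001]);delta([*g,.147],np.pi+YAW)
E
```

```text
t 33.2 pos [0.5832 0.026  0.1544] rpy [-3.088  0.02  -3.095] F [-0.6  0.7 -3.3] w 0.0238 
 target [0.5829 0.026  0.147 ] tool shift mm [0.4 0.4 7.4] twist -0.02
```

drive_tool:
  targets:
    - [[0,0,0.003],0,0]
    - [[0,0,0.003],0,0]
    - [[0,0,0.002],0,0]

```text
time: 33.58
eef_pos: [0.5838, 0.0259, 0.151]
eef_rot: [-3.088, 0.023, -3.095]
force: [-4.4, -0.3, 6.4]
width: 0.0235
```

drive_tool:
  targets:
    - [[0,0,0.002],0,0]

```text
time: 33.7
eef_pos: [0.5837, 0.0259, 0.151]
eef_rot: [-3.089, 0.024, -3.095]
force: [-3.8, -1.0, 5.2]
width: 0.0241
```

Seated. I'll release and head for C4.

drive_tool:
  targets:
    - [[0,0,0],0,0.5]
    - [[0,0,0],0,0.5]
    - [[0,0,0],0,0.5]
    - [[0,0,0],0,0.5]
    - [[0,0,-0.02],0,0.5]
    - [[0,0,-0.04],0,0.5]
    - [[0,0,-0.03],0,0.5]
    - [[0.03,-0.04,0],-5,0.7]
    - [[0.05,-0.05,0],-5,0.7]
    - [[0,0,0],0,0.7]

```text
time: 34.95
eef_pos: [0.5138, -0.0668, 0.2476]
eef_rot: [-3.083, 0.021, -2.914]
force: [0.0, 0.7, -0.4]
width: 0.0646
```

```bash
python3 - <<'E'
from inhand import *
inhand("17",(.58,.03))
meas([4,5])
delta([.4286,-.166,.14],np.pi+.315)
p=cv2.imread("pics/side17.png");u,v=proj("side",[.57,.10,.15]).astype(int);a=cv2.resize(p[v-50:v+50,u-50:u+50],None,fx=4,fy=4,interpolation=cv2.INTER_CUBIC)
p=cv2.imread("pics/top17.png");u,v=proj("top",[.57,.10,.15]).astype(int);b=cv2.resize(p[v-50:v+50,u-50:u+50],None,fx=4,fy=4,interpolation=cv2.INTER_CUBIC);cv2.imwrite("pics/s17.png",np.hstack([a,b]))
E
```

```text
top 231 z 3/97 [0.1084 0.1546] rail x [-0.0527 -0.0059] y [-0.0254  0.0682]
side 193 z 3/97 [0.0956 0.1378] rail x [-0.0574 -0.009 ] y [-0.0303  0.0674]
top handle [ 0.4288 -0.1662] 84 ([0.4286, -0.1659], [0.0296, 0.0242], 18.2) block ([0.4286, -0.1659], [0.0475, 0.0545], 16.8) 149 yawblade 0.326 cb [ 0.37289481 -0.18436917] 218 arm [ 0.44362956 -0.19561158] 108
top handle [ 0.4116 -0.3021] 86 ([0.4121, -0.3014], [0.0297, 0.0258], 8.9) block ([0.4121, -0.3017], [0.0482, 0.0555], 6.5) 154 yawblade 0.149 cb [ 0.35363391 -0.30973683] 219 arm [ 0.43364583 -0.28248015] 93
t 35.1 pos [ 0.5173 -0.06    0.2473] rpy [-3.086  0.025 -2.904] F [-0.4  0.5 -0.5] w 0.0648 
 target [ 0.4286 -0.166   0.14  ] tool shift mm [113.8 -76.1 109. ] twist -4.43
```

View pics/s17.png

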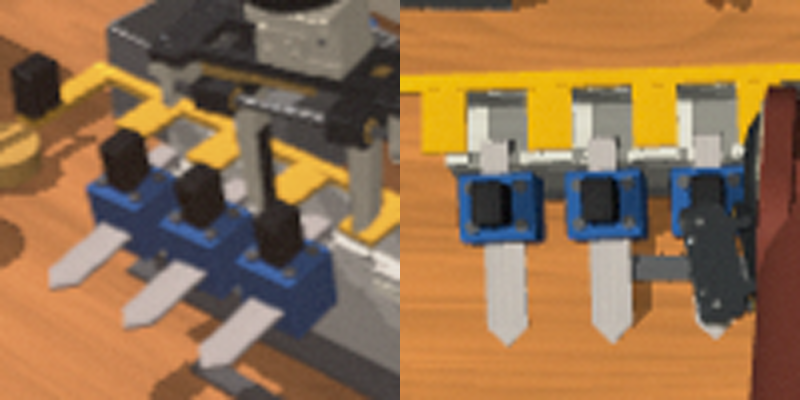

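drive_tool:
  targets:
    - [[0.045,-0.035,0.02],-2,0.7]
    - [[0.045,-0.035,0.02],-2,0.7]
    - [[0.02,-0.004,0.02],0,0.7]
    - [[0.003,0,0.02],0,0.7]
    - [[0.002,0,0.015],0,0.7]
    - [[0,0,0],0,0.7]

```text
time: 35.85
eef_pos: [0.437, -0.16, 0.1502]
eef_rot: [-3.086, 0.028, -2.812]
force: [-0.2, -0.8, -0.0]
width: 0.0646
```

```bash
python3 - <<'E'
from inhand import *
meas([4],("side",))
delta([.4286,-.166,.066],np.pi+.315)
E
```

```text
side handle [ 0.4231 -0.1726] 80 ([0.4231, -0.1732], [0.0372, 0.0221], 21.3) block ([0.4243, -0.1706], [0.0525, 0.0523], 18.7) 119 yawblade 0.319 cb [ 0.37303662 -0.18565703] 252 arm [ 0.42818706 -0.18657569] 85
t 35.9 pos [ 0.4377 -0.16    0.1508] rpy [-3.085  0.029 -2.812] F [-0.7  0.1 -0.1] w 0.0651 
 target [ 0.4286 -0.166   0.066 ] tool shift mm [13.   2.  84.5] twist 0.83
```

drive_tool:
  targets:
    - [[0.005,0.001,0.015],0.4,0.7]
    - [[0.005,0.001,0.015],0.4,0.7]
    - [[0.003,0.001,0.015],0,0.7]
    - [[0.003,0.001,0.015],0,0.7]
    - [[0,0,0],0,0.7]

```text
time: 36.52
eef_pos: [0.4327, -0.1608, 0.0923]
eef_rot: [-3.081, 0.041, -2.817]
force: [0.4, 0.9, 1.0]
width: 0.0648
```

```bash
python3 - <<'E'
from inhand import *
delta([.4286,-.166,.066],np.pi+.315)
E
```

```text
t 36.52 pos [ 0.4327 -0.1608  0.0923] rpy [-3.081  0.041 -2.817] F [0.4 0.9 1. ] w 0.0648 
 target [ 0.4286 -0.166   0.066 ] tool shift mm [ 6.6 -2.  26.2] twist 0.56
```

drive_tool:
  targets:
    - [[0.006,-0.002,0.01],0.5,0.7]
    - [[0.003,0,0.011],0,0.7]
    - [[0.001,0,0.004],0,0.7]
    - [[0,0,0],0,0.7]

```text
time: 37.02
eef_pos: [0.4272, -0.1673, 0.067]
eef_rot: [-3.079, 0.045, -2.825]
force: [-0.3, -1.0, 0.9]
width: 0.0648
```

```bash
python3 - <<'E'
from inhand import *
delta([.4286,-.166,.066],np.pi+.315)
E
```

```text
t 37.02 pos [ 0.4272 -0.1673  0.067 ] rpy [-3.079  0.045 -2.825] F [-0.3 -1.   0.9] w 0.0648 
 target [ 0.4286 -0.166   0.066 ] tool shift mm [-1.7  0.9  1. ] twist 0.1
```

drive_tool:
  targets:
    - [[-0.001,0,0],0,0]
    - [[0,0,0],0,0]
    - [[0,0,0],0,0]
    - [[0,0,0],0,0]
    - [[0,0,0],0,0]
    - [[0,0,-0.012],0,0]
    - [[0,0,-0.02],0,0]
    - [[0,0,-0.04],0,0]
    - [[0,0,-0.05],0,0]
    - [[0,0,-0.04],0,0]

```text
time: 38.28
eef_pos: [0.4138, -0.1577, 0.232]
eef_rot: [-3.086, 0.036, -2.825]
force: [1.6, -0.8, -3.0]
width: 0.0238
```

```bash
python3 - <<'E'
from inhand import *
g=r2w([-.03,-.077]);delta([*g,.23],np.pi+YAW)
E
```

```text
t 38.27 pos [ 0.4138 -0.1577  0.232 ] rpy [-3.086  0.036 -2.825] F [ 1.6 -0.8 -3. ] w 0.0238 
 target [ 0.5825 -0.0501  0.23  ] tool shift mm [-193.6   50.2    6.2] twist 15.45
```

drive_tool:
  targets:
    - [[-0.03,0.008,0.0],5,0]
    - [[-0.035,0.014,0],5,0]
    - [[-0.035,0.018,0.003],5.4,0]
    - [[-0.035,0.02,0.003],0,0]
    - [[-0.015,0.014,0],0,0]
    - [[0,0,0],0,0]

```text
time: 39.02
eef_pos: [0.5514, -0.0602, 0.2338]
eef_rot: [-3.096, 0.051, -3.107]
force: [-0.2, 0.3, -3.2]
width: 0.0235
```

```bash
python3 - <<'E'
from inhand import *
g=r2w([-.026,-.077]);delta([*g,.22],np.pi+YAW)
inhand("18",(.56,-.05),("side",))
E
```

```text
t 39.02 pos [ 0.5514 -0.0602  0.2338] rpy [-3.096  0.051 -3.107] F [-0.2  0.3 -3.2] w 0.0235 
 target [ 0.5865 -0.0499  0.22  ] tool shift mm [-34.7   9.8  15.2] twist -0.74
side 342 z 3/97 [0.1309 0.2241] rail x [-0.0906 -0.0428] y [-0.115  -0.0112]
```

drive_tool:
  targets:
    - [[-0.012,0.006,0],-0.7,0]
    - [[-0.013,0.003,0],0,0]
    - [[-0.008,0.001,0.005],0,0]
    - [[0,0,0.012],0,0]
    - [[0,0,0],0,0]

```text
time: 39.7
eef_pos: [0.5833, -0.0546, 0.2167]
eef_rot: [-3.092, 0.046, -3.102]
force: [-0.6, 0.5, -2.7]
width: 0.0238
```

```bash
python3 - <<'E'
from inhand import *
g=r2w([-.027,-.077]);delta([*g,.147],np.pi+YAW)
E
```

```text
t 39.7 pos [ 0.5833 -0.0546  0.2167] rpy [-3.092  0.046 -3.102] F [-0.6  0.5 -2.7] w 0.0238 
 target [ 0.5855 -0.05    0.147 ] tool shift mm [ 0.8  7.9 69.4] twist -0.44
```

drive_tool:
  targets:
    - [[0,0.004,0.014],-0.4,0]
    - [[0,0.002,0.014],0,0]
    - [[0,0.001,0.014],0,0]
    - [[0,0,0.012],0,0]
    - [[0,0,0],0,0]

```text
time: 40.33
eef_pos: [0.5843, -0.05, 0.1575]
eef_rot: [-3.092, 0.042, -3.095]
force: [0.4, -0.1, -2.6]
width: 0.0238
```

```bash
python3 - <<'E'
from inhand import *
g=r2w([-.027,-.077]);delta([*g,.147],np.pi+YAW)
inhand("19",(.58,-.055),("side",))
E
```

```text
t 40.33 pos [ 0.5843 -0.05    0.1575] rpy [-3.092  0.042 -3.095] F [ 0.4 -0.1 -2.6] w 0.0238 
 target [ 0.5855 -0.05    0.147 ] tool shift mm [-0.7  0.4 10.5] twist -0.02
side 383 z 3/97 [0.0981 0.1477] rail x [-0.0579 -0.0107] y [-0.1065 -0.0183]
```

drive_tool:
  targets:
    - [[0,0,0.005],0,0]
    - [[0,0,0.004],0,0]
    - [[0,0,0.002],0,0]
    - [[0,0,0.002],0,0]

```text
time: 40.88
eef_pos: [0.5862, -0.0506, 0.1497]
eef_rot: [-3.092, 0.048, -3.095]
force: [-5.7, 1.2, 8.7]
width: 0.0238
```

drive_tool:
  targets:
    - [[0,0,0.002],0,0]

```text
time: 41.0
eef_pos: [0.5862, -0.0506, 0.1497]
eef_rot: [-3.092, 0.049, -3.095]
force: [-3.4, -0.0, 6.7]
width: 0.0239
```

drive_tool:
  targets:
    - [[0,0,0],0,0.5]
    - [[0,0,0],0,0.5]
    - [[0,0,0],0,0.5]
    - [[0,0,0],0,0.5]
    - [[0,0,-0.02],0,0.5]
    - [[0,0,-0.04],0,0.5]
    - [[0,0,-0.03],0,0.5]
    - [[0.03,-0.05,0],-3,0.7]
    - [[0.05,-0.06,0],-3,0.7]
    - [[0,0,0],0,0.7]

```text
time: 42.25
eef_pos: [0.5166, -0.1574, 0.2442]
eef_rot: [-3.084, 0.049, -2.985]
force: [1.5, -0.1, 0.5]
width: 0.0646
```

```bash
python3 - <<'E'
from inhand import *
inhand("20",(.585,-.05))
meas([5])
delta([.4119,-.3019,.14],np.pi+.13)
p=cv2.imread("pics/side20.png");u,v=proj("side",[.57,.05,.15]).astype(int);a=cv2.resize(p[v-50:v+50,u-50:u+50],None,fx=4,fy=4,interpolation=cv2.INTER_CUBIC)
p=cv2.imread("pics/top20.png");u,v=proj("top",[.57,.05,.15]).astype(int);b=cv2.resize(p[v-50:v+50,u-50:u+50],None,fx=4,fy=4,interpolation=cv2.INTER_CUBIC);cv2.imwrite("pics/s20.png",np.hstack([a,b]))
E
```

```text
top 264 z 3/97 [0.126  0.1599] rail x [-0.054  -0.0058] y [-0.1037 -0.0128]
side 279 z 3/97 [0.0905 0.1368] rail x [-0.0574 -0.0098] y [-0.1068 -0.0148]
top handle [ 0.4117 -0.3023] 85 ([0.4121, -0.3017], [0.0297, 0.0253], 8.9) block ([0.4119, -0.302], [0.0481, 0.0546], 7.2) 148 yawblade 0.132 cb [ 0.35377019 -0.30957101] 219 arm [ 0.43389883 -0.29912751] 82
t 42.4 pos [ 0.5206 -0.1496  0.2439] rpy [-3.088  0.052 -2.973] F [ 0.5  0.6 -0.4] w 0.0656 
 target [ 0.4119 -0.3019  0.14  ] tool shift mm [ 137.9 -126.5  103.8] twist 2.23
```

View pics/s20.png

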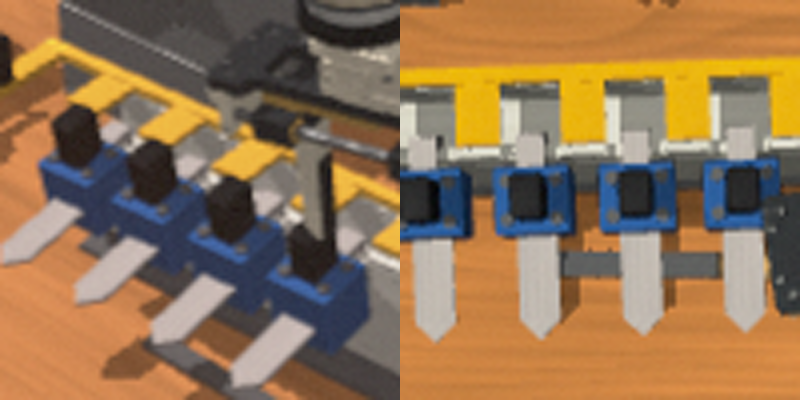

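Four carriers hang. Next is C5, avoiding the gauge at top px (457,273), which is well to its right.

drive_tool:
  targets:
    - [[0.04,-0.038,0.015],1,0.6]
    - [[0.045,-0.042,0.02],1,0.6]
    - [[0.04,-0.036,0.02],0,0.6]
    - [[0.004,0,0.02],0,0.6]
    - [[0.002,0,0.015],0,0.6]
    - [[0,0,0],0,0.6]

```text
time: 43.15
eef_pos: [0.4239, -0.281, 0.1493]
eef_rot: [-3.094, 0.061, -2.984]
force: [0.5, -0.0, -0.3]
width: 0.0561
```

```bash
python3 - <<'E'
from inhand import *
meas([5],("side",))
delta([.4119,-.3019,.066],np.pi+.13)
E
```

```text
side handle [ 0.406  -0.3084] 99 ([0.4053, -0.3086], [0.0361, 0.0221], 8.7) block ([0.4075, -0.3074], [0.0541, 0.0548], 8.1) 174 yawblade 0.143 cb [ 0.35320966 -0.31154919] 300 arm [ 0.42662706 -0.3053975 ] 80
t 43.2 pos [ 0.4247 -0.281   0.15  ] rpy [-3.093  0.063 -2.983] F [-0.3 -0.3 -0.1] w 0.0559 
 target [ 0.4119 -0.3019  0.066 ] tool shift mm [ 21.2 -14.6  83.7] twist 1.61
```

drive_tool:
  targets:
    - [[0.01,-0.013,0.008],1.5,0.6]
    - [[0.005,-0.003,0.015],0,0.6]
    - [[0.003,0.001,0.015],0,0.6]
    - [[0,0,0],0,0.6]

```text
time: 43.7
eef_pos: [0.4142, -0.3025, 0.1123]
eef_rot: [-3.09, 0.069, -3.01]
force: [0.4, -0.4, 0.6]
width: 0.0557
```

```bash
python3 - <<'E'
from inhand import *
delta([.4119,-.3019,.066],np.pi+.13)
E
```

```text
t 43.7 pos [ 0.4142 -0.3025  0.1123] rpy [-3.09   0.069 -3.01 ] F [ 0.4 -0.4  0.6] w 0.0557 
 target [ 0.4119 -0.3019  0.066 ] tool shift mm [ 5.4  3.3 45.9] twist 0.11
```

drive_tool:
  targets:
    - [[0.004,0.002,0.013],0,0.6]
    - [[0.003,0.001,0.015],0,0.6]
    - [[0.002,0,0.012],0,0.6]
    - [[0,0,0.002],0,0.6]
    - [[0,0,0],0,0.6]

```text
time: 44.32
eef_pos: [0.4112, -0.3058, 0.0717]
eef_rot: [-3.084, 0.075, -3.01]
force: [-0.5, 1.1, 0.6]
width: 0.0559
```

```bash
python3 - <<'E'
from inhand import *
delta([.4119,-.3019,.066],np.pi+.13)
E
```

```text
t 44.33 pos [ 0.4112 -0.3058  0.0717] rpy [-3.084  0.075 -3.01 ] F [-0.5  1.1  0.6] w 0.0559 
 target [ 0.4119 -0.3019  0.066 ] tool shift mm [-0.7  4.1  5.6] twist 0.06
```

drive_tool:
  targets:
    - [[-0.001,0.003,0.005],0,0.6]
    - [[0,0,0],0,0]
    - [[0,0,0],0,0]
    - [[0,0,0],0,0]
    - [[0,0,0],0,0]
    - [[0,0,-0.012],0,0]
    - [[0,0,-0.02],0,0]
    - [[0,0,-0.04],0,0]
    - [[0,0,-0.05],0,0]
    - [[0,0,-0.045],0,0]

```text
time: 45.58
eef_pos: [0.3935, -0.2909, 0.2341]
eef_rot: [-3.096, 0.062, -3.011]
force: [0.6, 0.6, -5.0]
width: 0.0238
```

```bash
python3 - <<'E'
from inhand import *
g=r2w([-.03,-.153]);delta([*g,.23],np.pi+YAW)
E
```

```text
t 45.58 pos [ 0.3935 -0.2909  0.2341] rpy [-3.096  0.062 -3.011] F [ 0.6  0.6 -5. ] w 0.0238 
 target [ 0.5861 -0.126   0.23  ] tool shift mm [-211.7  139.    10.9] twist 4.78
```

drive_tool:
  targets:
    - [[-0.025,0.02,0.0],2.4,0]
    - [[-0.035,0.025,0.002],2.4,0]
    - [[-0.035,0.028,0.002],0,0]
    - [[-0.035,0.028,0.002],0,0]
    - [[-0.03,0.022,0.002],0,0]
    - [[-0.01,0.004,0],0,0]
    - [[0,0,0],0,0]

```text
time: 46.45
eef_pos: [0.5527, -0.1509, 0.2339]
eef_rot: [-3.1, 0.059, -3.104]
force: [0.3, -0.7, -4.9]
width: 0.0236
```

```bash
python3 - <<'E'
from inhand import *
g=r2w([-.026,-.153]);delta([*g,.22],np.pi+YAW)
inhand("21",(.56,-.13),("side",))
E
```

```text
t 46.45 pos [ 0.5527 -0.1509  0.2339] rpy [-3.1    0.059 -3.104] F [ 0.3 -0.7 -4.9] w 0.0236 
 target [ 0.5901 -0.1259  0.22  ] tool shift mm [-37.5  24.3  15.1] twist -0.53
side 430 z 3/97 [0.1212 0.2247] rail x [-0.0951 -0.0342] y [-0.2057 -0.0905]
```

drive_tool:
  targets:
    - [[-0.012,0.01,0],-0.5,0]
    - [[-0.014,0.01,0],0,0]
    - [[-0.01,0.003,0.003],0,0]
    - [[-0.001,0,0.012],0,0]
    - [[0,0,0],0,0]

```text
time: 47.12
eef_pos: [0.589, -0.1286, 0.2186]
eef_rot: [-3.099, 0.055, -3.1]
force: [-0.1, 0.0, -4.6]
width: 0.0239
```

```bash
python3 - <<'E'
from inhand import *
g=r2w([-.027,-.153]);delta([*g,.147],np.pi+YAW)
E
```

```text
t 47.12 pos [ 0.589  -0.1286  0.2186] rpy [-3.099  0.055 -3.1  ] F [-0.1  0.  -4.6] w 0.0239 
 target [ 0.5891 -0.1259  0.147 ] tool shift mm [ 3.8  5.8 71.3] twist -0.33
```

drive_tool:
  targets:
    - [[0.001,0.003,0.014],-0.3,0]
    - [[0.001,0.001,0.014],0,0]
    - [[0.001,0.001,0.014],0,0]
    - [[0,0,0.012],0,0]
    - [[0,0,0],0,0]

```text
time: 47.75
eef_pos: [0.5888, -0.1267, 0.1604]
eef_rot: [-3.098, 0.056, -3.096]
force: [0.2, -0.2, -3.8]
width: 0.0234
```

```bash
python3 - <<'E'
from inhand import *
g=r2w([-.027,-.153]);delta([*g,.147],np.pi+YAW)
inhand("22",(.58,-.13),("side",))
E
```

```text
t 47.75 pos [ 0.5888 -0.1267  0.1604] rpy [-3.098  0.056 -3.096] F [ 0.2 -0.2 -3.8] w 0.0234 
 target [ 0.5891 -0.1259  0.147 ] tool shift mm [ 0.4  1.4 13.3] twist -0.08
side 469 z 3/97 [0.0999 0.1514] rail x [-0.058  -0.0116] y [-0.1833 -0.0907]
```

drive_tool:
  targets:
    - [[0,0,0.006],0,0]
    - [[0,0,0.004],0,0]
    - [[0,0,0.003],0,0]
    - [[0,0,0.002],0,0]

```text
time: 48.3
eef_pos: [0.5894, -0.1275, 0.1501]
eef_rot: [-3.098, 0.057, -3.096]
force: [-5.6, 1.4, 6.6]
width: 0.0239
```

drive_tool:
  targets:
    - [[0,0,0.002],0,0]

```text
time: 48.42
eef_pos: [0.5894, -0.1275, 0.1501]
eef_rot: [-3.098, 0.058, -3.096]
force: [-4.7, 1.5, 5.8]
width: 0.0238
```

drive_tool:
  targets:
    - [[0,0,0],0,0.5]
    - [[0,0,0],0,0.5]
    - [[0,0,0],0,0.5]
    - [[0,0,0],0,0.5]
    - [[0,0,-0.02],0,0.5]
    - [[0,0,-0.05],0,0.5]
    - [[0,0,-0.05],0,0.5]
    - [[0.05,-0.04,0],0,0.6]
    - [[0.05,-0.06,0],0,0.6]
    - [[0,0,0],0,0.6]

```text
time: 49.68
eef_pos: [0.4945, -0.2211, 0.273]
eef_rot: [-3.094, 0.065, -3.094]
force: [0.6, -0.0, -0.2]
width: 0.0558
```

```bash
cat > hung.py <<'E'
from inhand import *
def hung(tag):
    for n in("top","side"):
        p,d=arm.read_camera(n);cv2.imwrite(f"pics/{n}{tag}.png",p);np.save(f"pics/{n}{tag}.npy",d);H=hsv(p);P=cloud(n,d);L=np.dstack([w2r(P),P[:,:,2]])
        for y in(.152,.076,0,-.076,-.152):
            near=(abs(L[:,:,1]-y)<.036)&(L[:,:,0]>-.09)&(L[:,:,0]<.02)
            h=near&(H[:,:,2]<60)&(L[:,:,2]>.165)&(L[:,:,2]<.19)
            b=near&(H[:,:,0]>105)&(H[:,:,0]<125)&(H[:,:,1]>110)&(L[:,:,2]>.08)&(L[:,:,2]<.15)
            q=L[h];r=L[b]
            print(n,y,'handle',h.sum(),np.median(q,0).round(4) if len(q) else None,'block',b.sum(),np.percentile(r,[3,97],axis=0).round(3).tolist() if len(r) else None)
E
python3 - <<'E'
from hung import *
hung("23");lock("23",0)
p=cv2.imread("pics/side23.png");u,v=proj("side",[.57,.0,.15]).astype(int);a=cv2.resize(p[v-80:v+70,u-70:u+80],None,fx=2.6,fy=2.6,interpolation=cv2.INTER_CUBIC)
p=cv2.imread("pics/top23.png");u,v=proj("top",[.57,.05,.15]).astype(int);b=cv2.resize(p[v-75:v+75,u-75:u+75],None,fx=2.6,fy=2.6,interpolation=cv2.INTER_CUBIC);cv2.imwrite("pics/s23.png",np.hstack([a,b]))
E
```

```text
top 0.152 handle 94 [-0.0378  0.1521  0.1736] block 193 [[-0.054, 0.124, 0.1], [-0.007, 0.178, 0.142]]
top 0.076 handle 93 [-0.0373  0.0762  0.174 ] block 190 [[-0.054, 0.046, 0.107], [-0.007, 0.101, 0.142]]
top 0 handle 89 [-3.690e-02  1.000e-04  1.742e-01] block 195 [[-0.054, -0.028, 0.124], [-0.007, 0.024, 0.143]]
top -0.076 handle 86 [-0.0367 -0.0759  0.1739] block 193 [[-0.054, -0.104, 0.126], [-0.007, -0.051, 0.14]]
top -0.152 handle 91 [-0.036  -0.152   0.1734] block 187 [[-0.054, -0.179, 0.105], [-0.007, -0.126, 0.14]]
side 0.152 handle 61 [-0.0413  0.1461  0.173 ] block 74 [[-0.058, 0.123, 0.12], [-0.013, 0.172, 0.138]]
side 0.076 handle 62 [-0.0399  0.0707  0.1736] block 105 [[-0.057, 0.044, 0.1], [-0.011, 0.099, 0.138]]
side 0 handle 66 [-0.0405 -0.0054  0.1739] block 149 [[-0.058, -0.031, 0.093], [-0.011, 0.02, 0.137]]
side -0.076 handle 72 [-0.0409 -0.0813  0.1736] block 199 [[-0.058, -0.108, 0.098], [-0.012, -0.053, 0.137]]
side -0.152 handle 81 [-0.0409 -0.1572  0.1733] block 234 [[-0.057, -0.183, 0.09], [-0.009, -0.131, 0.137]]
top 23 tabs [(np.float64(-0.1165), np.float64(0.03)), (np.float64(-0.0399), np.float64(0.031)), (np.float64(0.0367), np.float64(0.029)), (np.float64(0.1116), np.float64(0.029)), (np.float64(0.1864), np.float64(0.029))]
 grip 107 [-0.0209  0.2624] [-0.039  0.249] [-0.005  0.274]
side 23 tabs [(np.float64(-0.1227), np.float64(0.016)), (np.float64(-0.0401), np.float64(0.028)), (np.float64(0.0362), np.float64(0.028)), (np.float64(0.1118), np.float64(0.027)), (np.float64(0.1874), np.float64(0.029))]
 grip 53 [-0.027   0.2556] [-0.047  0.24 ] [-0.008  0.27 ]
```

View pics/s23.png

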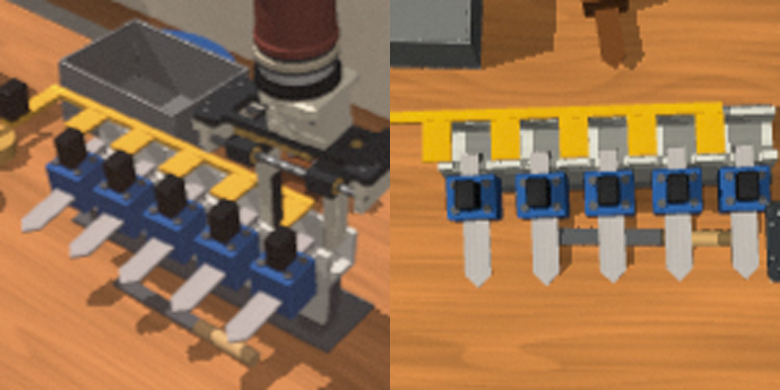

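All five hang evenly, within 1 mm of the notch centres and with handle tops at about 174 mm. Now the lock.

```bash
python3 - <<'E'
from hung import *
g=r2w([-.020,.264]);delta([*g,.26],np.pi+YAW)
E
```

```text
t 49.77 pos [ 0.4983 -0.215   0.2727] rpy [-3.098  0.068 -3.085] F [0.9 0.5 0.1] w 0.0558 
 target [0.5764 0.291  0.26  ] tool shift mm [-105.8  501.1   -2.2] twist 0.57
```

drive_tool:
  targets:
    - [[0,0.05,0],0,0.6]
    - [[-0.005,0.06,0],0,0.6]
    - [[-0.01,0.06,0],0,0.6]
    - [[-0.015,0.06,0],0,0.6]
    - [[-0.015,0.06,0],0,0.6]
    - [[-0.015,0.06,0],0,0.6]
    - [[-0.02,0.06,0],0,0.6]
    - [[-0.02,0.05,0],0,0.6]
    - [[-0.005,0.03,0],0,0.6]
    - [[0,0,0],0,0.6]

```text
time: 51.02
eef_pos: [0.5701, 0.3049, 0.2551]
eef_rot: [-3.109, 0.066, -3.051]
force: [0.2, 0.5, 0.7]
width: 0.0554
```

```bash
python3 - <<'E'
from hung import *
g=r2w([-.020,.264]);delta([*g,.21],np.pi+YAW)
E
```

```text
t 51.02 pos [0.5701 0.3049 0.2551] rpy [-3.109  0.066 -3.051] F [0.2 0.5 0.7] w 0.0554 
 target [0.5764 0.291  0.21  ] tool shift mm [ -2.1 -13.   45.8] twist 2.5
```

drive_tool:
  targets:
    - [[-0.002,-0.009,0.01],2.4,0.6]
    - [[0,-0.003,0.015],0,0.6]
    - [[0,0,0.012],0,0.6]
    - [[0,0,0],0,0.6]

```text
time: 51.52
eef_pos: [0.5758, 0.2858, 0.2152]
eef_rot: [-3.108, 0.065, -3.101]
force: [0.1, -0.1, 0.3]
width: 0.0557
```

```bash
python3 - <<'E'
from hung import *
g=r2w([-.020,.264]);delta([*g,.167],np.pi+YAW)
E
```

```text
t 51.52 pos [0.5758 0.2858 0.2152] rpy [-3.108  0.065 -3.101] F [ 0.1 -0.1  0.3] w 0.0557 
 target [0.5764 0.291  0.167 ] tool shift mm [ 2.2  6.8 47.9] twist -0.36
```

drive_tool:
  targets:
    - [[0.001,0.004,0.01],-0.3,0.6]
    - [[0.001,0.001,0.015],0,0.6]
    - [[0.001,0,0.013],0,0.6]
    - [[0,0,0.003],0,0.6]
    - [[0,0,0],0,0]
    - [[0,0,0],0,0]
    - [[0,0,0],0,0]
    - [[0,0,0],0,0]

```text
time: 52.52
eef_pos: [0.576, 0.2897, 0.1721]
eef_rot: [-3.109, 0.067, -3.096]
force: [0.5, -0.8, -1.7]
width: 0.0238
```

drive_tool:
  targets:
    - [[0,-0.01,0],0,0]
    - [[0,-0.011,0],0,0]
    - [[0,-0.008,0],0,0]

```text
time: 52.9
eef_pos: [0.5773, 0.2642, 0.1722]
eef_rot: [-3.117, 0.069, -3.093]
force: [1.1, 3.4, -4.6]
width: 0.0235
```

drive_tool:
  targets:
    - [[0,-0.007,0],0,0]
    - [[0,-0.006,0],0,0]

```text
time: 53.15
eef_pos: [0.5779, 0.252, 0.1722]
eef_rot: [-3.12, 0.069, -3.093]
force: [2.5, 11.0, -8.3]
width: 0.0236
```

drive_tool:
  targets:
    - [[0,-0.006,0],0,0]
    - [[0,-0.008,0],0,0]

```text
time: 53.4
eef_pos: [0.5779, 0.2522, 0.1723]
eef_rot: [3.14, 0.075, -3.087]
force: [5.8, 17.8, -12.0]
width: 0.0235
```

drive_tool:
  targets:
    - [[0,-0.011,0],0,0]

```text
time: 53.52
eef_pos: [0.5779, 0.2523, 0.1724]
eef_rot: [3.124, 0.079, -3.081]
force: [4.8, 21.0, -15.0]
width: 0.024
```

drive_tool:
  targets:
    - [[0,0,0],0,0.6]
    - [[0,0,0],0,0.6]
    - [[0,0,0],0,0.6]
    - [[0,0,0],0,0.6]
    - [[0,0,-0.03],0,0.6]
    - [[0,0,-0.04],0,0.6]
    - [[0,0,-0.03],0,0.6]
    - [[0.05,0.02,0],0,0.6]
    - [[0.05,0,0],0,0.6]
    - [[0,0,0],0,0.6]

```text
time: 54.78
eef_pos: [0.4677, 0.2542, 0.2691]
eef_rot: [3.137, 0.076, -3.09]
force: [0.3, 0.6, -0.3]
width: 0.0555
```

```bash
python3 - <<'E'
from hung import *
hung("24");lock("24",0);lock("0",0)
delta([.4,0,.25],np.pi)
E
```

```text
top 0.152 handle 96 [-0.0376  0.1524  0.1741] block 193 [[-0.054, 0.124, 0.103], [-0.008, 0.178, 0.143]]
top 0.076 handle 90 [-0.0367  0.076   0.1746] block 181 [[-0.053, 0.046, 0.109], [-0.007, 0.101, 0.14]]
top 0 handle 87 [-3.750e-02  1.000e-04  1.743e-01] block 190 [[-0.054, -0.028, 0.125], [-0.007, 0.024, 0.141]]
top -0.076 handle 88 [-0.0371 -0.0767  0.1737] block 193 [[-0.054, -0.104, 0.125], [-0.007, -0.051, 0.141]]
top -0.152 handle 90 [-0.0361 -0.1521  0.1735] block 189 [[-0.054, -0.18, 0.113], [-0.007, -0.126, 0.14]]
side 0.152 handle 54 [-0.0403  0.1471  0.1732] block 85 [[-0.058, 0.123, 0.114], [-0.013, 0.171, 0.138]]
side 0.076 handle 70 [-0.0416  0.0705  0.1727] block 100 [[-0.057, 0.045, 0.108], [-0.01, 0.091, 0.137]]
side 0 handle 70 [-0.0423 -0.005   0.1732] block 128 [[-0.058, -0.031, 0.094], [-0.01, 0.023, 0.137]]
side -0.076 handle 75 [-0.0394 -0.081   0.1734] block 137 [[-0.057, -0.107, 0.099], [-0.011, -0.056, 0.137]]
side -0.152 handle 78 [-0.0419 -0.158   0.1741] block 190 [[-0.057, -0.183, 0.091], [-0.009, -0.131, 0.137]]
top 24 tabs [(np.float64(-0.154), np
[... 536 characters left out ...]
np.float64(-0.1512), np.float64(0.03)), (np.float64(-0.0759), np.float64(0.03)), (np.float64(0.002), np.float64(0.029)), (np.float64(0.077), np.float64(0.029)), (np.float64(0.1519), np.float64(0.029))]
 grip 105 [-0.0217  0.2268] [-0.037  0.216] [-0.006  0.238]
side 0 tabs [(np.float64(-0.1512), np.float64(0.025)), (np.float64(-0.0752), np.float64(0.025)), (np.float64(0.0014), np.float64(0.024)), (np.float64(0.0759), np.float64(0.025)), (np.float64(0.153), np.float64(0.023))]
 grip 61 [-0.0281  0.2202] [-0.048  0.204] [-0.009  0.237]
t 54.88 pos [0.4718 0.2545 0.2697] rpy [ 3.136  0.08  -3.093] F [0.6 0.7 0.5] w 0.0556 
 target [0.4  0.   0.25] tool shift mm [  85.4 -250.7   11.5] twist 2.77
```

Lock travelled 37.5 mm and is on its closed stop; tabs now sit at nominal ±152, ±76 and 0 within 2 mm, so it started about 2 mm off. All five carriers are unchanged. On to the call slide.

drive_tool:
  targets:
    - [[0,-0.05,0],0.5,0.6]
    - [[0,-0.06,0],0.5,0.6]
    - [[0,-0.06,0],0.5,0.6]
    - [[0,-0.06,0],0.5,0.6]
    - [[0,-0.06,0],0.5,0.6]
    - [[-0.005,-0.06,0],0.5,0.6]
    - [[-0.01,-0.06,0],0.5,0.6]
    - [[-0.02,-0.06,0],0,0.6]
    - [[-0.02,-0.06,0],0,0.6]
    - [[-0.01,-0.04,0],0,0.6]

```text
time: 56.12
eef_pos: [0.5534, -0.3312, 0.273]
eef_rot: [3.137, 0.097, 3.116]
force: [0.8, 0.2, 0.6]
width: 0.0561
```

```bash
python3 - <<'E'
from hung import *
delta([.577,-.393,.2],np.pi-.02)
E
```

```text
t 56.12 pos [ 0.5534 -0.3312  0.273 ] rpy [3.137 0.097 3.116] F [0.8 0.2 0.6] w 0.0561 
 target [ 0.577 -0.393  0.2  ] tool shift mm [-18.1 -61.6  74.8] twist -0.33
```

drive_tool:
  targets:
    - [[-0.008,-0.025,0.01],0,0.6]
    - [[-0.008,-0.025,0.02],0,0.6]
    - [[0,-0.008,0.02],0,0.6]
    - [[0,0,0.02],0,0.6]
    - [[0,0,0.02],0,0.6]
    - [[0,0,0],0,0.6]

```text
time: 56.88
eef_pos: [0.5754, -0.4048, 0.178]
eef_rot: [-3.14, 0.094, 3.102]
force: [-0.4, -0.0, 0.2]
width: 0.056
```

```bash
python3 - <<'E'
from hung import *
n="side";p,d=arm.read_camera(n);H=hsv(p);P=cloud(n,d)
g=(H[:,:,1]>180)&((H[:,:,0]<5)|(H[:,:,0]>175))&(P[:,:,2]>.084)&(P[:,:,2]<.098)&(np.hypot(P[:,:,0]-.57,P[:,:,1]+.39)<.06)
print(g.sum(),castmask(n,g,.0905).mean(0))
delta([.577,-.393,.065],np.pi-.02)
E
```

```text
101 [ 0.5731972 -0.3966904  0.0905   ]
t 56.92 pos [ 0.576  -0.4053  0.1794] rpy [-3.138  0.096  3.102] F [ 0.6  0.  -0.3] w 0.0559 
 target [ 0.577 -0.393  0.065] tool shift mm [ 10.4  12.7 113.9] twist -1.1
```

drive_tool:
  targets:
    - [[0.002,0.01,0.015],-1,0.6]
    - [[0.002,0.001,0.02],0,0.6]
    - [[0.002,0,0.015],0,0.6]
    - [[0,0,0],0,0.6]

```text
time: 57.42
eef_pos: [0.578, -0.3959, 0.1329]
eef_rot: [-3.131, 0.104, 3.121]
force: [-0.4, 0.4, -0.3]
width: 0.0556
```

```bash
python3 - <<'E'
from hung import *
delta([.578,-.393,.065],np.pi-.02)
E
```

```text
t 57.42 pos [ 0.578  -0.3959  0.1329] rpy [-3.131  0.104  3.121] F [-0.4  0.4 -0.3] w 0.0556 
 target [ 0.578 -0.393  0.065] tool shift mm [ 7.1  3.6 67.5] twist -0.01
```

drive_tool:
  targets:
    - [[0.003,0.003,0.015],0,0.6]
    - [[0.002,0,0.018],0,0.6]
    - [[0.002,0,0.018],0,0.6]
    - [[0.001,0,0.008],0,0.6]
    - [[0,0,0],0,0.6]

```text
time: 58.05
eef_pos: [0.5766, -0.3941, 0.0701]
eef_rot: [-3.13, 0.105, 3.121]
force: [0.5, -0.2, 0.1]
width: 0.056
```

```bash
python3 - <<'E'
from hung import *
delta([.578,-.393,.065],np.pi-.02)
E
```

```text
t 58.05 pos [ 0.5766 -0.3941  0.0701] rpy [-3.13   0.105  3.121] F [ 0.5 -0.2  0.1] w 0.056 
 target [ 0.578 -0.393  0.065] tool shift mm [-0.8  1.1  5.2] twist -0.03
```

drive_tool:
  targets:
    - [[0,0,0.002],0,0]
    - [[0,0,0],0,0]
    - [[0,0,0],0,0]
    - [[0,0,0],0,0]
    - [[0,0.012,0],0,0]
    - [[0,0.015,0],0,0]
    - [[0,0.015,0],0,0]
    - [[0,0.015,0],0,0]
    - [[0,0.012,0],0,0]
  grip_force: 30

```text
time: 59.18
eef_pos: [0.5783, -0.3243, 0.0695]
eef_rot: [-3.124, 0.108, 3.121]
force: [-0.4, -2.1, 1.0]
width: 0.024
```

drive_tool:
  targets:
    - [[0,0.006,0],0,0]
    - [[0,0.005,0],0,0]

```text
time: 59.42
eef_pos: [0.5783, -0.3204, 0.0696]
eef_rot: [-3.11, 0.111, 3.12]
force: [1.8, -11.6, -5.7]
width: 0.0241
```

```bash
python3 - <<'E'
from hung import *
print(ray("top",350+277/4,170+253/4,.045),ray("top",350+392/4,170+256/4,.045),ray("top",350+252/4,170+217/4,.045))
ims=[]
for n in("top","side"):
    p,d=arm.read_camera(n);cv2.imwrite(f"pics/{n}25.png",p)
    u,v=proj(n,[.575,-.34,.07]).astype(int);ims.append(cv2.resize(p[v-60:v+60,u-60:u+60],(400,400),interpolation=cv2.INTER_CUBIC))
cv2.imwrite("pics/s25.png",np.hstack(ims));delta([.578,-.303,.067],np.pi-.02)
E
```

```text
[ 0.54991849 -0.32082238  0.045     ] [ 0.54893148 -0.40975611  0.045     ] [ 0.57790468 -0.30198938  0.045     ]
t 59.52 pos [ 0.5783 -0.3204  0.0695] rpy [-3.111  0.111  3.119] F [ 0.6 -9.8 -3.4] w 0.024 
 target [ 0.578 -0.303  0.067] tool shift mm [ 1.  17.5  1.9] twist -0.14
```

View pics/s25.png

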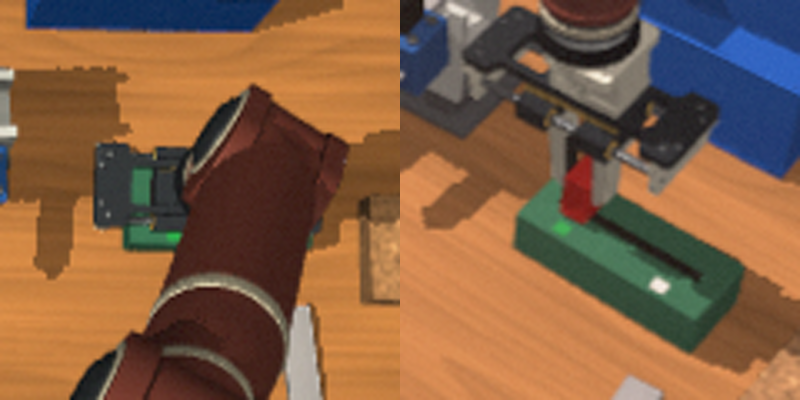

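The grip sits at y −0.320, right by the green mark (−0.321), so it is at the stop. The slide just started 17 mm past the white mark. I'll give it one firmer push, then release.

drive_tool:
  targets:
    - [[0,0.01,0],0,0]

```text
time: 59.65
eef_pos: [0.5784, -0.3202, 0.0696]
eef_rot: [-3.096, 0.116, 3.115]
force: [4.0, -19.5, -8.9]
width: 0.0241
```

drive_tool:
  targets:
    - [[0,0,0],0,0.6]
    - [[0,0,0],0,0.6]
    - [[0,0,0],0,0.6]
    - [[0,0,0],0,0.6]
    - [[0,0,-0.03],0,0.6]
    - [[0,0,-0.05],0,0.6]
    - [[0,0,-0.05],0,0.6]
    - [[0,0,-0.05],0,0.6]
    - [[0.05,-0.02,0],0,0.6]
    - [[0.05,-0.02,0],0,0.6]

```text
time: 60.9
eef_pos: [0.4623, -0.3392, 0.243]
eef_rot: [-3.105, 0.12, 3.13]
force: [-0.7, -0.2, -0.1]
width: 0.0559
```

drive_tool:
  targets:
    - [[0.04,-0.03,0],0,0.6]
    - [[0.04,-0.03,0],0,0.6]
    - [[0,0,0],0,0.6]
    - [[0,0,0],0,0.6]

```text
time: 61.4
eef_pos: [0.3766, -0.3992, 0.2367]
eef_rot: [-3.105, 0.121, 3.127]
force: [0.0, 0.3, 0.4]
width: 0.0557
```

```bash
python3 - <<'E'
from hung import *
hung("26");lock("26",0)
for n in("top","side"):
    p=cv2.imread(f"pics/{n}26.png");d=np.load(f"pics/{n}26.npy");H=hsv(p);P=cloud(n,d)
    g=(H[:,:,1]>180)&((H[:,:,0]<5)|(H[:,:,0]>175))&(P[:,:,2]>.084)&(P[:,:,2]<.098)&(np.hypot(P[:,:,0]-.57,P[:,:,1]+.33)<.09)
    print(n,'call grip',g.sum(),castmask(n,g,.0905).mean(0))
print(arm.read_state()['time'],arm.read_state()['eef_pos'])
E
```

```text
top 0.152 handle 93 [-0.0381  0.1526  0.1744] block 189 [[-0.054, 0.124, 0.099], [-0.007, 0.178, 0.14]]
top 0.076 handle 93 [-0.0367  0.076   0.1736] block 186 [[-0.054, 0.046, 0.107], [-0.007, 0.101, 0.142]]
top 0 handle 87 [-0.0369 -0.0018  0.1744] block 194 [[-0.055, -0.028, 0.126], [-0.007, 0.024, 0.14]]
top -0.076 handle 86 [-0.037  -0.077   0.1738] block 197 [[-0.054, -0.104, 0.125], [-0.007, -0.051, 0.145]]
top -0.152 handle 92 [-0.036  -0.1518  0.1738] block 188 [[-0.054, -0.179, 0.111], [-0.007, -0.126, 0.14]]
side 0.152 handle 54 [-0.0425  0.147   0.1735] block 72 [[-0.058, 0.123, 0.116], [-0.013, 0.171, 0.137]]
side 0.076 handle 65 [-0.0393  0.07    0.1736] block 96 [[-0.058, 0.045, 0.115], [-0.011, 0.097, 0.137]]
side 0 handle 67 [-0.0413 -0.0056  0.1727] block 129 [[-0.057, -0.031, 0.105], [-0.01, 0.022, 0.137]]
side -0.076 handle 71 [-0.0415 -0.0811  0.174 ] block 185 [[-0.057, -0.107, 0.098], [-0.011, -0.054, 0.136]]
side -0.152 handle 78 [-0.041  -0.1573  0.1739] block 85 [[-0.058, -0.168, 0.105], [-0.016, -0.129, 0.138]]
top 26 tabs [(np.float64(-0.154), np.float64(0.03)), (np.float64(-0.0772), np.float64(0.032)), (np.float64(-0.0008), np.float64(0.029)), (np.float64(0.0741), np.float64(0.029)), (np.float64(0.1504), np.float64(0.032))]
 grip 106 [-0.0216  0.2241] [-0.038  0.213] [-0.006  0.235]
side 26 tabs [(np.float64(-0.1534), np.float64(0.029)), (np.float64(-0.0776), np.float64(0.028)), (np.float64(-0.0017), np.float64(0.029)), (np.float64(0.0747), np.float64(0.028)), (np.float64(0.1505), np.float64(0.028))]
 grip 59 [-0.0283  0.2166] [-0.05  0.2 ] [-0.009  0.232]
top call grip 83 [ 0.57671104 -0.31765216  0.0905    ]
side call grip 0 [nan nan nan]
61.5 [ 0.37669967 -0.3992551   0.23660462]<stdin>:6: RuntimeWarning: Mean of empty slice.
  ret = um.true_divide(
```

View pics/top26.png

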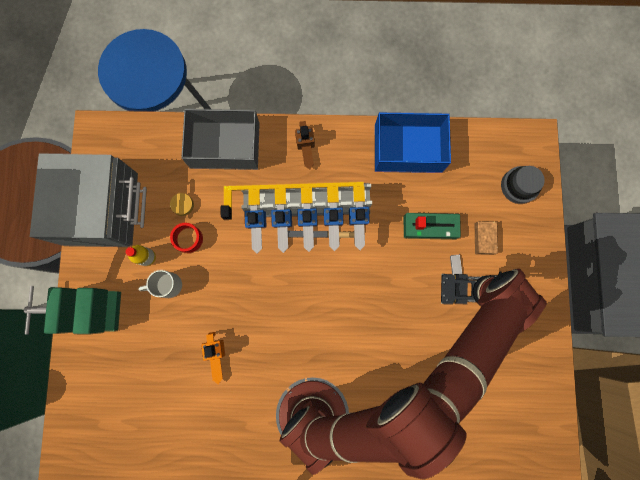

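The top view shows five carriers under the closed yellow tabs (x 250–370, row 215), the red grip at the green mark (421,223), the bystanders in place and the arm clear.

```bash
python3 - <<'E'
from station import arm
print(arm.hand_in())
E
```

```text
the job is handed in; nothing more can be done
None
```

I opened the lock to its stop, hung all five blue carriers one to a notch, closed the lock, and pushed the red call slide to its stop. I handed in at about 61.5 s of the 210 s allowed, with the arm clear of everything.

**Last checks:**
- **Carriers:** in the top view their handles are within 2 mm of the notch centres and about 174 mm high. Hand-computed from the block tops, the origins lie about 24 mm in front of the lip.
- **Lock:** it held against a 21 N push at the closed stop, after about 37.5 mm of travel from open. It started about 2 mm short of closed.
- **Call slide:** it held against about 20 N, level with the green mark. It started about 17 mm past the white mark.
- **Other things on the bench:** none looks moved by eye in the last top picture. I did not measure them.

**What disagreed or failed:**
- **Lock opening:** the cameras first showed only about 35.6 mm of opening travel, so I pushed again. It did not move at 23 N, which I took as the stop.
- **Side camera:** it read the handles about 5 mm off from the top camera because it also sees their side faces. It could not see the call grip at the end because the arm was in the way.
- **Tool tilt:** the tool leaned up to about 0.1 rad from pushing and drift. Pressing the fingertips on the table to level it did not work, but the hanging was not affected.

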